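Lock the medicines away

ROBOT

A 6-joint arm with a two-finger parallel gripper is mounted at the origin on the work surface. World frame = base frame: x ahead of the robot, y to its left, z up, the work surface at z = 0. Lengths are in m, angles in degrees, forces in N, time in s.
With the tool pointing down it reaches from about 0.375 to 0.9 m from the base axis. Payload 3.1 kg.
Tool frame: the origin (TCP) lies between the finger pads; the fingertips stand 22 mm ahead of it and the grasp point (between the pads) lies 3 mm ahead of it (bot.tip_extent is the distance from the TCP to the fingertips, in m); y points along the fingers, z is the direction in which the jaws open and shut, and the axes are right-handed (so a half turn about y gives the same grasp; the last joint's range is limited). The gripper opens to 87 mm and grips with 3 to 60 N. Pads are 19 mm wide; open, the fingers measure 117 mm over their backs; the gripper's body (75 mm by 190 mm) begins 51 mm behind the grasp point.
Start: joints at [55.491, 30.224, 82.088, -0, 67.689, -10.227], TCP at [0.257, 0.57, 0.245] pointing down, gripper open.
Joint ranges: [-176.69, 176.69], [-43.24, 126.21], [12.49, 139.97], [-82, 262], [0, 151.66], [-163.58, 163.58]. Speed limits (degrees/s): [159.86, 159.86, 180, 180, 180, 180].

INTERFACE

Orientations are given as a 3x3 rotation matrix whose columns are the frame's x, y, z axes.
In Python, from rig import bot, eyes, models gives the robot as it stands. The module is installed in compiled form; this text tells all that it offers.
- The arm moves only by the tool arm_command, never from a script. Its arguments are lists of equal length, an entry for each row: "translation": the shift along the tool's x, y, z each as a share of 0.08 m, from -1 to 1, a list of three; "rotation": the turn, a rotation vector about the tool's x, y, z each as a share of 60 degrees, from -1 to 1, a list of three; "grip": the closure, from -1 (fully open) to 1 (shut), so that 0 is half open. In form: {"translation": [[x, y, z], ...], "rotation": [[rx, ry, rz], ...], "grip": [grip, ...]}. A call has 1 to 5 rows; each row is the pose to reach, as a shift and turn from the pose commanded when the call began, along the tool's axes at that moment; what a row does not reach only later rows make up. A row lasts 1/10 s, in which the tool goes at most 50 mm and 8.59 degrees, less where a joint would pass 70% of its speed; a pose out of reach is approached as far as the arm can. A call with a number of a shift or a turn outside -1 to 1 is refused whole. A call with a gripper value outside its range is refused whole. The fingers move at their own pace and stop on an object; the grip force is fixed at half the most. Time passes only in rows, so rows that repeat a pose let the fingers close. It gives the time, the measured TCP pose, the force and the opening at its end, in the units of the state.
- bot.read_state(): the state, without advancing time (a new reading comes with each control period).
- eyes.capture(name): name is "scene" or "top"; returns a dict with "image" (384x512x3 uint8, blue, green, red), "mtx" (3x3 intrinsics, pixels), "rvec" (rotation vector, rad) and "tvec" (3), from world to camera coordinates, as OpenCV has them. Camera axes: x right, y down, z forward; pixel columns grow to the right and rows downward; lengths in m; the calibration is good to about 2 mm. A picture is of the moment at which its call begins. There is no depth.
- bot.hand_in(): hands the job in, once; it reports no verdict.
Trained networks look in the newest picture that a camera, given by its name, has taken for a name from the list of things; names that differ only in an ending like _2 or _b are one class to them, and where a whole thing is asked for, a point or a joint stands for the part that bears it (a point fixed in the world has none). Each returns a list of dicts, best first, with "conf" (0 to 1); they miss things now and then, are a little off and sometimes report something else, mostly with a low value. They report only what shows in the picture. A call takes as long as a camera call. They do not tell look-alikes from the thing itself.
- models.recognise(camera, thing): "extent" ([left, top, right, bottom] as shares, 0 to 1, of the picture: columns of its width, rows of its height, round what is visible of it).
- models.spot_point(camera, thing): "point" ([column, row] as shares, 0 to 1, of the picture: columns of its width, rows of its height: a listed point, or the origin of a listed thing).
The state is a dict: "time_s": time; "joint_positions": joint angles; "qvel": joint speeds; "tau": joint torques, N m; "position": TCP position; "tcp_rot": TCP orientation; "force": force on the tool from outside, world axes, zero at the start; "moment": the same for the moment, N m; "opening": opening from 0.0 (shut) to 1.0 (fully open).
Only numpy, scipy, OpenCV 4.12 (cv2) and the standard library are available. Lean on these libraries where they do the work, as an engineer would, in place of code of your own. Each camera call takes 0.05 s, during which the arm holds its last target. There are 200 camera calls.

TASK

Lock the medicines away before the grandchildren come: stand every amber medicine jar upright on the floor of the grey medicine box, lay the closed pill organiser flat on its floor, and press the thermometer case down between the pair of spring clips until it snaps home. Then shut the lid, swing the hasp down flat over its staple, and drop the retaining pin from the chrome rack through the staple's loop until its collar rests on the staple. Leave everything else on the ledge where it is, the two razors hanging in the rack included.

Things in the scene. Friction and masses are not known exactly. Their poses are not given: they have to be found in the camera images.
- box: Fixed grey steel box, open on top, 190 (x) x 290 (y) x 72 mm high; walls and floor 4 mm. Origin: centre of its underside. x points from its front (robot side; hasp, staple) to its back (lid hinge), y to its left, z up. Inside at y = +98 mm the spring clips stand in line along x; elsewhere the floor is free: the organiser fits along x at y = -93 mm, the jars in a row along x at y = 5 mm.
- lid (a joint): Lid angle in rad: 0 shut, 1.6 to 1.8 at the start (standing up at the back, leaning slightly back), stop at 1.85. The lid is a plate 190 x 290 x 6 mm, 0.45 kg, hinged along the box's back rim; its stiff hinge (0.6 N m) keeps it wherever it is left, so it must be pushed all the way shut.
- lid_hinge (a point): Middle of the lid's hinge line: 95 mm behind the box's origin, 72.5 mm up. It turns with the lid; at lid angle 0 its axes are the box's. The lid extends 190 mm from here along the point's own -x, from z = 0 to its outer face at 6 mm.
- hasp (a joint): Angle of the hasp's strap to the lid, rad. With the lid shut: 0 hanging down flat over the box's front, the staple through its slot; 1.57 sticking out to the front; 3.14 straight up; stop at 3.9 (leaning back over the lid). 3.2 to 3.8 at the start. A stiff hinge (0.04 N m) keeps it where it is left.
- hasp_hinge (a point): Middle of the hasp's hinge line on the lid's front edge; with the lid shut 100 mm in front of the box's origin and 76 mm up. The strap: steel plate 52 mm wide (along the box's y), 3 mm thick, 64 mm long from here, end curled; its slot, 36 mm wide, runs from 22 to 46 mm from the hinge line, with side bars 8 mm wide.
- hasp_end (a point): Middle of the strap's free end, 60 mm from its hinge line.
- staple (a point): Middle of the staple's loop, 120 mm in front of the box's origin, 42.5 mm up; axes as the box's. The staple is a level U of 7 mm round bar standing 47 mm out of the box's front, 32 mm wide overall; with the hasp closed its opening is 18 mm (y) by 33 mm (x), open above and below.
- clip_seat (a point): Where the centre of the snapped-in case rests: box frame x 0, y +98, z 30 mm; axes as the box's. The case lies along x on two small rests (at x = +-36 mm, tops 20 mm up), between two leaf clips at its ends: flared mouth 143 mm wide and 57 mm up, noses 123 mm apart and 36 mm up. Pushing it past them takes 10 to 20 N in all.
- clip_front (a joint): Angle in rad by which the clip at the front end is bent outwards: 0 at rest, about 0.14 as the case passes, back near 0 once it has snapped in.
- clip_back (a joint): The same for the clip at the back end.
- case: Thermometer case: flat dark grey plastic stick, 132 mm long (its x), 26 mm wide (y) and 20 mm thick (z), both ends chamfered to a wedge at half thickness over the last 10 mm. Origin at its centre. Lies flat on the ledge. Either end may be the front one, either face up. 60 g.
- jar1: Medicine jar: amber glass with white cap and paper band, 42 mm in diameter, 56 mm tall, 110 g; origin at the centre of its underside, z up. From one to three such jars are present.
- jar2: Another such jar; may be absent.
- jar3: Another such jar; may be absent.
- organiser: Pill organiser, a closed grey plastic bar 160 mm long (x), 40 mm wide (y), 32 mm high with seven small lids snapped down along its top; origin at the centre of its underside; 140 g.
- pin: Retaining pin, upright in one of the rack's slots: steel shank 10 mm thick, 45 mm long, chamfered tip; collar 26 mm in diameter, 4 mm thick; above it a round black grip 18 mm thick, 4 to 34 mm above the origin. Origin: centre of the collar's underside, which rests on the rack's deck and finally on the staple, 46 mm above the ledge. 70 g.
- rack: Fixed chrome rack 200 (x) x 60 (y) mm, deck 105 mm above the ledge, with four slots 14 mm wide (along its x) and 36 mm long (along its y), at x = -69, -23, 23 and 69 mm. Origin: centre of its underside. The retaining pin and two safety razors hang in three of the slots, in any order.
- razor1: Safety razor hanging by its head in a slot of the rack: head 44 (along the rack's x) x 24 mm standing 9 mm above the deck, handle hanging 83 mm below. Leave it.
- razor2: The other such razor. Leave it.
- cream_pot: Low wide white cream pot with metal lid, 68 mm in diameter, 41 mm high; not a medicine. Leave it.
- comb: Blue plastic comb lying flat, 180 x 36 x 6 mm. Leave it.
- hairbrush: Wooden hairbrush with round head, 205 mm long, lying bristles up, 34 mm high. Leave it.
- soap_dish: Clear acrylic soap dish with a bar of soap, 130 x 90 x 28 mm. Leave it.
- tumbler: Glass tumbler with two toothbrushes, 72 mm in diameter, 100 mm tall (brushes to 192 mm). Leave it.
Things that resemble listed ones, but are neither listed nor needed, are in the scene too. Leave any purple or yellow look-alike of the jar2 alone.

How it is judged (in metres and radians):
On the way, in this order (a step that is already met when the one before it is completed fails the run):
1. with the lid still up, all jars stand and the organiser lies on the box's floor, and the thermometer case is snapped between the clips (x of jar1 in the frame of box between -0.09 and 0.09 m and y of jar1 in the frame of box between -0.14 and 0.14 m and z of each of jar1, jar2, jar3, organiser in the frame of box below 0.012 m and angle between each of jar1, jar2, jar3, organiser's own z axis and vertical below 0.2 rad and x of jar2 in the frame of box between -0.09 and 0.09 m and y of jar2 in the frame of box between -0.14 and 0.14 m and x of jar3 in the frame of box between -0.09 and 0.09 m and y of jar3 in the frame of box between -0.14 and 0.14 m and x of organiser in the frame of box between -0.09 and 0.09 m and y of organiser in the frame of box between -0.14 and 0.14 m and distance between case and clip_seat below 0.0045 m and angle between the x axis of case and the x axis of box, either way round below 0.05 rad and value of joint each of clip_front, clip_back below 0.05 rad and value of joint lid above 1 rad), for 0.2 s.
2. the lid is shut with the hasp still up (value of joint lid below 0.06 rad and value of joint hasp above 1 rad), for 0.2 s.
3. the hasp lies flat over the staple, the pin not yet in (value of joint lid below 0.06 rad and value of joint hasp below 0.15 rad and distance between pin and staple above 0.06 m), for 0.2 s.
At the end, for the whole second after the job is handed in: Jars upright (0.2 rad) and organiser flat on the box floor (under 12 mm); case within 4.5 mm of clip_seat and 0.05 rad of the box's x, clips sprung back (< 0.05); lid < 0.06, hasp < 0.15 rad; pin at rest, upright (0.25 rad), collar on the staple (-3 to 8 mm), within 18 mm of the loop's middle (x of jar1 in the frame of box between -0.09 and 0.09 m and y of jar1 in the frame of box between -0.14 and 0.14 m and z of each of jar1, jar2, jar3, organiser in the frame of box below 0.012 m and angle between each of jar1, jar2, jar3, organiser's own z axis and vertical below 0.2 rad and x of jar2 in the frame of box between -0.09 and 0.09 m and y of jar2 in the frame of box between -0.14 and 0.14 m and x of jar3 in the frame of box between -0.09 and 0.09 m and y of jar3 in the frame of box between -0.14 and 0.14 m and x of organiser in the frame of box between -0.09 and 0.09 m and y of organiser in the frame of box between -0.14 and 0.14 m and distance between case and clip_seat below 0.0045 m and angle between the x axis of case and the x axis of box, either way round below 0.05 rad and value of joint each of clip_front, clip_back below 0.05 rad and value of joint lid below 0.06 rad and value of joint hasp below 0.15 rad and horizontal distance between pin and staple below 0.018 m and z of pin in the frame of staple between -0.003 and 0.008 m and angle between pin's own z axis and vertical below 0.25 rad and linear speed of pin below 0.02 m/s); the robot touches nothing.
It fails at once if a razor is moved more than 50 mm (distance of any of razor1, razor2 from where it was at the start of the episode above 0.05 m).
It fails at once if the cream pot, comb, hairbrush, soap dish or tumbler is moved more than 60 mm (distance of any of cream_pot, comb, hairbrush, soap_dish, tumbler from where it was at the start of the episode above 0.06 m).
It fails at once if the tumbler is tipped over (angle between tumbler's own z axis and vertical above 0.6 rad).
Of jar1, jar2, jar3 only 1 to 3 are there at a start; the rules pass over those that are not, and their reading is None.
At some moment in a run one of jar1, jar2, jar3, organiser may be knocked a few centimetres aside while the robot is not near it.
It also fails if it takes over 210 s, if anything falls off the work surface, if the arm or the gripper's body presses on something with over 40 N, if the wrist force passes 120 N, or if a joint passes its speed limit or range.

## Working session

There is one attempt and no reset: what is moved stays moved. The work goes in short steps, Python scripts to look and compute and a tool call to move; the robot and the scene stay as the last step left them, time stands still between calls to the robot, and variables do not carry over. Pictures are saved under pics/ and viewed, about 12 in all and at most 16, crops included, and the job is handed in when it is done.

Besides the shell and the picture viewer there is one more tool, called after "Emit:" as name(argument=value, ...) on one line, values as JSON. arm_command: Moves the arm, as the interface text tells. Shift numbers are shares of 0.08 m and turn numbers shares of 60 degrees, none past 1 either way. Its arguments: {"type":"object","properties":{"translation":{"type":"array"},"rotation":{"type":"array"},"grip":{"type":"array"}},"required":["translation","rotation","grip"]}

```bash
mkdir -p pics
cat > h.py <<'E'
import numpy as np, cv2
from rig import bot, eyes, models
def cap(n):
    c=eyes.capture(n); c['R']=cv2.Rodrigues(np.array(c['rvec'],float))[0]; c['t']=np.array(c['tvec'],float).ravel(); c['K']=np.array(c['mtx'],float); return c
def ray(c,uv):
    d=c['R'].T@np.linalg.inv(c['K'])@np.array([uv[0],uv[1],1.]); o=-c['R'].T@c['t']; return o,d
def at(c,uv,z):
    o,d=ray(c,uv); return o+d*(z-o[2])/d[2]
def px(c,p):
    q=c['K']@(c['R']@np.array(p,float)+c['t']); return q[:2]/q[2]
def tri(r1,r2):
    A=[];b=[]
    for o,d in (r1,r2):
        d=d/np.linalg.norm(d);P=np.eye(3)-np.outer(d,d);A.append(P);b.append(P@o)
    return np.linalg.solve(sum(A),sum(b))
def S(sh): return np.array(sh)*[512,384]
E
python3 - <<'E'
from h import *
np.set_printoptions(precision=3,suppress=True)
s=bot.read_state();print(s['position'],s['tcp_rot'],s['time_s'])
C={}
for n in('scene','top'):
    C[n]=cap(n);cv2.imwrite(f'pics/{n}0.png',cv2.resize(C[n]['image'],(800,600),interpolation=cv2.INTER_CUBIC));print(n,-C[n]['R'].T@C[n]['t'])
for th in['box','lid_hinge','hasp_hinge','hasp_end','staple','clip_seat','case','jar1','organiser','pin','rack','razor1','cream_pot','comb','hairbrush','soap_dish','tumbler']:
    for n in C:
        for d in models.spot_point(n,th)[:6]:
            p=S(d['point']);print(th,n,round(d['conf'],2),p.round(),at(C[n],p,0)[:2])
E
```

```text
[0.257 0.569 0.244] [[ 0.912 -0.001  0.411]
 [-0.411 -0.002  0.912]
 [-0.    -1.    -0.002]] 0.0
scene [ 0.854 -0.462  0.749]
top [0.404 0.021 1.364]
box scene 0.68 [254. 261.] [ 0.573 -0.088]
box scene 0.54 [380. 172.] [0.683 0.412]
box top 0.75 [288. 178.] [ 0.572 -0.079]
box top 0.35 [302. 116.] [ 0.772 -0.125]
lid_hinge scene 0.75 [282. 270.] [ 0.644 -0.065]
lid_hinge scene 0.65 [305. 220.] [0.604 0.104]
lid_hinge scene 0.65 [152. 330.] [ 0.509 -0.36 ]
hasp_hinge scene 0.63 [304. 222.] [0.607 0.094]
hasp_hinge top 0.64 [172. 255.] [0.332 0.282]
hasp_hinge top 0.62 [302. 119.] [ 0.761 -0.125]
hasp_end scene 0.73 [329. 248.] [0.702 0.063]
hasp_end scene 0.66 [311. 323.] [ 0.77  -0.133]
hasp_end scene 0.38 [278. 231.] [0.567 0.024]
hasp_end top 0.88 [303.  96.] [ 0.837 -0.13 ]
hasp_end top 0.15 [374. 133.] [ 0.718 -0.353]
staple scene 0.91 [217. 224.] [ 0.426 -0.06 ]
staple scene 0.66 [307. 160.] [0.473 0.319]
staple scene 0.35 [272. 234.] [0.561 0.009]
staple top 0.93 [289. 217.] [ 0.449 -0.081]
clip_seat scene 0.57 [278. 232.] [0.568 0.023]
clip_seat top 0.8 [260. 174.] [0.585 0.0
[... 1077 characters left out ...]
[162. 325.] [ 0.519 -0.338]
razor1 top 0.65 [385. 205.] [ 0.488 -0.382]
razor1 top 0.59 [385. 173.] [ 0.589 -0.383]
cream_pot scene 0.81 [270. 177.] [0.427 0.178]
cream_pot scene 0.41 [217. 224.] [ 0.424 -0.06 ]
cream_pot top 0.63 [209. 230.] [0.408 0.169]
comb scene 0.64 [375. 227.] [0.765 0.204]
comb scene 0.31 [274. 231.] [0.56  0.019]
comb top 0.77 [201. 118.] [0.766 0.197]
hairbrush scene 0.87 [312. 320.] [ 0.769 -0.127]
hairbrush top 0.45 [303. 116.] [ 0.773 -0.129]
hairbrush top 0.18 [386. 222.] [ 0.433 -0.383]
soap_dish top 0.9 [374. 131.] [ 0.724 -0.354]
tumbler scene 0.82 [383. 169.] [0.686 0.432]
tumbler top 0.62 [169. 254.] [0.334 0.291]
tumbler top 0.55 [123. 146.] [0.674 0.446]
```

View pics/scene0.png

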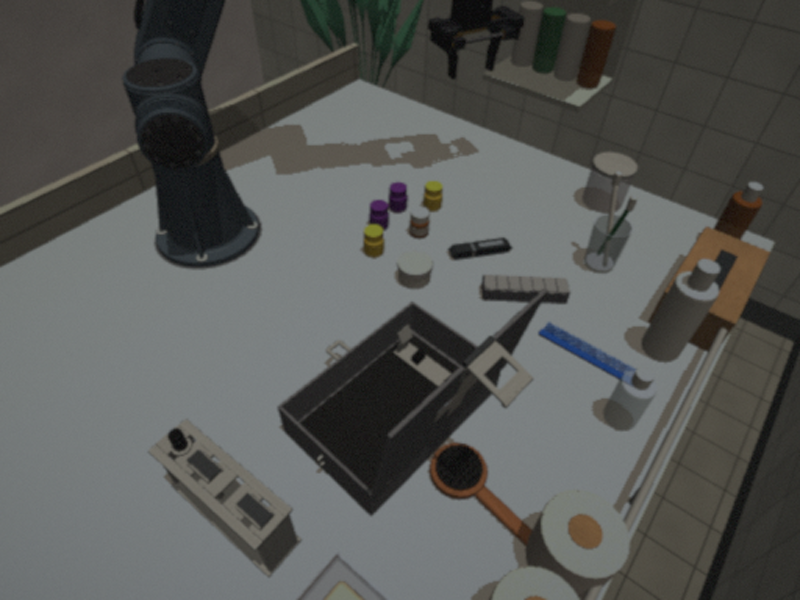

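View pics/top0.png

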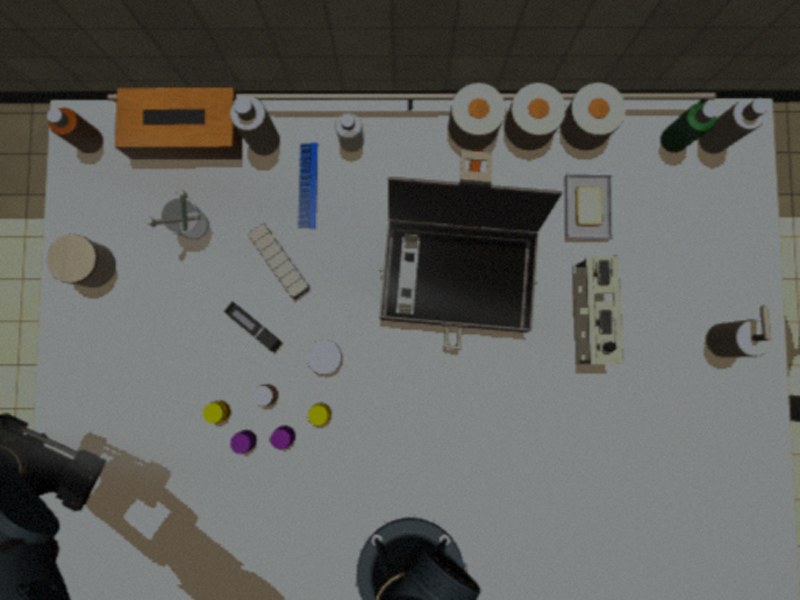

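The scene shows one amber jar (white cap, ~(420,222) scene / (265,396) top) among 2 purple and 2 yellow look-alikes. The case is at (252,326) in the top picture, the organiser at (278,262) and the box at (460,280). The pin is at (609,347), in the front slot of the rack.

```bash
python3 - <<'E'
from h import *
np.set_printoptions(precision=3,suppress=True)
c=cap('top');im=c['image'];cv2.imwrite('top_raw.png',im)
a=cv2.resize(im[110:230,235:355],(600,600),interpolation=cv2.INTER_CUBIC)
b=cv2.resize(im[135:285,130:230],(400,600),interpolation=cv2.INTER_CUBIC)[:, :]
b=cv2.resize(b,(200*2,600))
a=cv2.convertScaleAbs(a,alpha=1.8,beta=10)
cv2.imwrite('pics/a1.png',a);cv2.imwrite('pics/b1.png',cv2.convertScaleAbs(b,alpha=1.3))
# point estimates
for n in['scene','top']:
    if n=='scene': c2=cap(n);cv2.imwrite('scene_raw.png',c2['image'])
import json
json.dump({k:{q:np.array(v[q]).tolist() for q in('mtx','rvec','tvec')} for k,v in(('top',c),('scene',c2))},open('cal.json','w'))
E
cat >> h.py <<'E'
def still(n):
    import json
    c=json.load(open('cal.json'))[n]; c['image']=cv2.imread(f'{n}_raw.png')
    c['R']=cv2.Rodrigues(np.array(c['rvec'],float))[0]; c['t']=np.array(c['tvec'],float).ravel(); c['K']=np.array(c['mtx'],float); return c
E
```

```text
(no output)
```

View pics/a1.png

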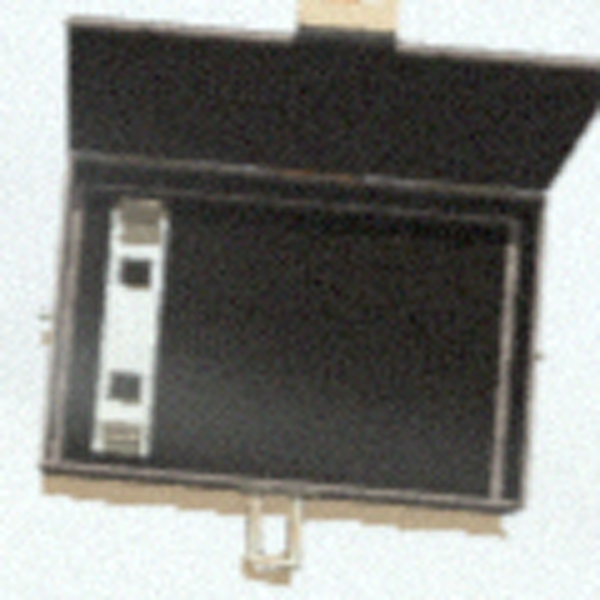

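View pics/b1.png

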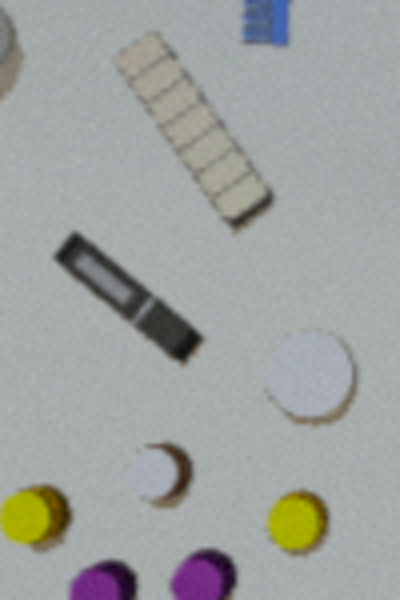

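```bash
cat > fit.py <<'E'
from h import *
from scipy.optimize import least_squares
np.set_printoptions(precision=4,suppress=True)
c=still('top')
def fit(pts,x0):
    def T(p,q):
        s,co=np.sin(p[2]),np.cos(p[2]);return [p[0]+co*q[0]-s*q[1],p[1]+s*q[0]+co*q[1],q[2]]
    f=lambda p:np.concatenate([px(c,T(p,np.array(q)/1000))-uv for q,uv in pts])
    r=least_squares(f,x0);print(r.x,np.degrees(r.x[2]),'res',r.fun.reshape(-1,2).round(2).tolist());return r.x
A=lambda x,y:np.array([235+x/5,110+y/5])-.4
B=lambda x,y:np.array([130+x/4,135+y/4])-.4
print('box');fit([((-95,145,72),A(42,468)),((-95,-145,72),A(522,510)),((95,145,72),A(75,155)),((95,-145,72),A(546,190)),((36,98,20),A(137,272)),((-36,98,20),A(125,387)),((-142,0,42.5),A(270,570))],[.57,-.08,0])
print('org');fit([((80,20,32),B(114,60)),((80,-20,32),B(153,30)),((-80,20,32),B(231,220)),((-80,-20,32),B(270,188))],[.6,.27,.6])
print('case');fit([((63,13,12),B(56,257)),((63,-13,12),B(75,232)),((-63,13,12),B(186,362)),((-63,-13,12),B(203,339))],[.475,.32,.8])
print('jar',at(c,B(152,474),.056),'P',at(c,B(204,576),.056),at(c,B(103,585),.056),'Y',at(c,B(28,516),.056),at(c,B(296,521),.056),'pot',at(c,B(311,374),.041))
R=lambda x,y:np.array([x,y])*.64
for n in('top','scene'):
  c=still(n)
  im=c['image'].astype(int);
c=still('scene');print('jar scene cap',at(c,R(420,214),.056))
for n,uv in(('top',R(609,347)),('scene',R(178,437))):
    c=still(n);print('pin grip',at(c,uv,.139 if n=='top' else .122))
c=still('top');print('rack corners',[at(c,R(*u),.105)[:2] for u in((590,256),(616,256),(622,362),(591,362))])
E
python3 fit.py
```

```text
box
[ 0.5701 -0.0904 -0.087 ] -4.983348583168301 res [[-0.55, -0.08], [1.0, 0.06], [-1.47, -0.19], [0.52, 1.0], [-0.22, -0.27], [0.19, -0.39], [0.52, -0.19]]
org
[0.6067 0.2648 0.644 ] 36.900889843904686 res [[-0.86, -0.54], [-0.17, -0.66], [0.14, 0.47], [0.88, 0.71]]
case
[0.4737 0.3142 0.8943] 51.24132536761773 res [[0.32, 0.68], [0.94, 0.45], [-1.18, -0.15], [-0.07, -0.96]]
jar [0.3399 0.2853 0.056 ] P [0.2651 0.2452 0.056 ] [0.2584 0.3199 0.056 ] Y [0.3088 0.377  0.056 ] [0.3055 0.1775 0.056 ] pot [0.4143 0.1693 0.041 ]
jar scene cap [0.3481 0.2747 0.056 ]
pin grip [ 0.4307 -0.3522  0.139 ]
pin grip [ 0.4303 -0.3571  0.122 ]
rack corners [array([ 0.6007, -0.3323]), array([ 0.6007, -0.3807]), array([ 0.404 , -0.3856]), array([ 0.404 , -0.3288])]
```

```bash
cat > plan.py <<'E'
import numpy as np, sys
from rig import bot
BX,BY,BYAW=.570,-.0904,np.radians(-4.98)
def box(x,y,z):
    c,s=np.cos(BYAW),np.sin(BYAW);return [BX+c*x-s*y,BY+s*x+c*y,z]
def plan(wps,pos=None,hd=None):
    """wps: (xyz of TCP, heading deg of jaw axis); assumes tool down"""
    s=bot.read_state();R=np.array(s['tcp_rot'])
    p=np.array(s['position']) if pos is None else np.array(pos,float); h=np.degrees(np.arctan2(R[1,2],R[0,2])) if hd is None else hd
    print('from',p.round(4),'hd',round(h,1))
    for q,hq in wps:
        q=np.array(q,float);print('-> ',q.round(3),hq)
        for _ in range(20):
            a=np.radians(h);X=np.array([np.sin(a),-np.cos(a),0]);Y=np.array([0,0,-1.]);Z=np.array([np.cos(a),np.sin(a),0])
            d=q-p;t=np.array([d@X,d@Y,d@Z]);r=-(hq-h)
            k=max(1,np.ceil(max(abs(t)/.08).item() if 0 else np.max(abs(t))/.0801),np.ceil(abs(r)/40))
            u=(t/k/.08).round(3);ru=round(r/k/60,3)
            print('  T',u.tolist(),'Ry',ru,'rows>=',int(np.ceil(max(np.linalg.norm(t)/k/.047,abs(r)/k/8.2,1))),'left',int(k)-1)
            p=p+(u*.08)@np.array([X,Y,Z]);h-=ru*60
            if k==1:break
E
python3 - <<'E'
from plan import *
plan([((.342,.284,.15),85),((.342,.284,.034),85)])
print(bot.read_state()['opening'])
E
```

```text
from [0.257  0.5697 0.2445] hd 65.7
->  [0.342 0.284 0.15 ] 85
  T [0.812, 0.394, -0.939] Ry -0.107 rows>= 3 left 2
  T [0.468, 0.263, -0.683] Ry -0.071 rows>= 2 left 2
  T [0.417, 0.262, -0.716] Ry -0.072 rows>= 2 left 1
  T [0.361, 0.263, -0.745] Ry -0.071 rows>= 2 left 0
->  [0.342 0.284 0.034] 85
  T [-0.0, 0.725, -0.0] Ry -0.0 rows>= 2 left 1
  T [-0.0, 0.725, -0.0] Ry -0.0 rows>= 2 left 0
0.9967431342190888
```

Emit:
arm_command(translation=[[0.81, 0.39, -0.94], [0.81, 0.39, -0.94], [0.81, 0.39, -0.94]], rotation=[[0, -0.107, 0], [0, -0.107, 0], [0, -0.107, 0]], grip=[-0.4, -0.4, -0.4])

```text
time_s: 2.2
position: [0.2837, 0.4684, 0.211]
tcp_rot: [[0.951, -0.006, 0.31], [-0.31, -0.008, 0.951], [-0.003, -1.0, -0.01]]
force: [-0.6, 0.2, -0.2]
opening: 0.81
```

Emit:
arm_command(translation=[[0.47, 0.26, -0.68], [0.47, 0.26, -0.68]], rotation=[[0, -0.071, 0], [0, -0.071, 0]], grip=[-0.4, -0.4])

```text
time_s: 2.4
position: [0.3041, 0.4088, 0.1919]
tcp_rot: [[0.972, -0.002, 0.235], [-0.235, -0.002, 0.972], [-0.001, -1.0, -0.002]]
force: [-0.3, 0.7, -0.5]
opening: 0.715
```

Emit:
arm_command(translation=[[0.42, 0.26, -0.72], [0.42, 0.26, -0.72]], rotation=[[0, -0.072, 0], [0, -0.072, 0]], grip=[-0.4, -0.4])

```text
time_s: 2.6
position: [0.3233, 0.345, 0.1711]
tcp_rot: [[0.987, -0.001, 0.161], [-0.161, -0.002, 0.987], [-0.001, -1.0, -0.002]]
force: [-0.1, 0.8, 0.1]
opening: 0.701
```

Emit:
arm_command(translation=[[0.36, 0.26, -0.75], [0.36, 0.26, -0.75], [0.36, 0.26, -0.75]], rotation=[[0, -0.071, 0], [0, -0.071, 0], [0, -0.071, 0]], grip=[-0.4, -0.4, -0.4])

```text
time_s: 2.9
position: [0.3427, 0.2819, 0.1505]
tcp_rot: [[0.996, -0.001, 0.092], [-0.092, -0.001, 0.996], [-0.001, -1.0, -0.001]]
force: [-0.5, 0.2, 0.8]
opening: 0.7
```

Run:
```python
from plan import *
plan([((.342,.284,.034),85)])
print(bot.read_state()['opening'])
```

```text
from [0.3427 0.2819 0.1505] hd 84.7
->  [0.342 0.284 0.034] 85
  T [-0.006, 0.728, 0.013] Ry -0.002 rows>= 2 left 1
  T [-0.005, 0.729, 0.012] Ry -0.002 rows>= 2 left 0
0.6998161631330936
```

Emit:
arm_command(translation=[[0, 0.73, 0], [0, 0.73, 0], [0, 0.73, 0]], rotation=[[0, 0, 0], [0, 0, 0], [0, 0, 0]], grip=[-0.8, -0.8, -0.8])

```text
time_s: 3.2
position: [0.3411, 0.2839, 0.0916]
tcp_rot: [[0.996, -0.004, 0.087], [-0.087, -0.001, 0.996], [-0.003, -1.0, -0.002]]
force: [-0.3, 0.1, 0.7]
opening: 0.863
```

Emit:
arm_command(translation=[[0, 0.4, 0], [0, 0.73, 0], [0, 0.73, 0], [0, 0.73, 0], [0, 0.73, 0]], rotation=[[0, 0, 0], [0, 0, 0], [0, 0, 0], [0, 0, 0], [0, 0, 0]], grip=[-0.8, -0.8, 1, 1, 1])

```text
time_s: 3.7
position: [0.343, 0.2843, 0.036]
tcp_rot: [[0.996, 0.003, 0.087], [-0.087, 0.002, 0.996], [0.003, -1.0, 0.002]]
force: [-0.3, -0.1, -0.1]
opening: 0.713
```

Emit:
arm_command(translation=[[0, 0, 0], [0, 0, 0], [0, 0, 0], [0, 0, 0]], rotation=[[0, 0, 0], [0, 0, 0], [0, 0, 0], [0, 0, 0]], grip=[1, 1, 1, 1])

```text
time_s: 4.1
position: [0.3425, 0.2837, 0.035]
tcp_rot: [[0.996, 0.002, 0.088], [-0.088, 0.001, 0.996], [0.001, -1.0, 0.001]]
force: [-1.0, 0.5, 7.9]
opening: 0.479
```

Emit:
arm_command(translation=[[0, -0.5, 0], [0, -1, 0], [0, -1, 0]], rotation=[[0, 0, 0], [0, 0, 0], [0, 0, 0]], grip=[1, 1, 1])

```text
time_s: 4.4
position: [0.3442, 0.2846, 0.1176]
tcp_rot: [[0.996, 0.008, 0.087], [-0.087, 0.004, 0.996], [0.007, -1.0, 0.004]]
force: [0.3, 0.2, -1.4]
opening: 0.475
```

Run:
```python
from plan import *
from h import *
plan([((.36,.26,.175),85),(box(-.01,.02,.175),85),(box(-.01,.02,.043),85)])
print(bot.read_state()['opening'])
c=cap('top');d=cap('scene')
a=cv2.resize(c['image'][200:300,110:250],(700,500),interpolation=cv2.INTER_CUBIC)
b=cv2.resize(d['image'][80:220,180:360],(720,560),interpolation=cv2.INTER_CUBIC)
cv2.imwrite('pics/j1.png',cv2.convertScaleAbs(b,alpha=1.3))
```

```text
from [0.3442 0.2846 0.1176] hd 85.0
->  [0.36  0.26  0.175] 85
  T [0.223, -0.717, -0.289] Ry -0.0 rows>= 2 left 0
->  [ 0.562 -0.07   0.175] 85
  T [0.718, -0.0, -0.971] Ry -0.0 rows>= 3 left 3
  T [0.718, -0.0, -0.971] Ry -0.0 rows>= 3 left 2
  T [0.718, -0.0, -0.971] Ry -0.0 rows>= 3 left 1
  T [0.718, -0.0, -0.971] Ry -0.0 rows>= 3 left 0
->  [ 0.562 -0.07   0.043] 85
  T [0.0, 0.825, 0.0] Ry -0.0 rows>= 2 left 1
  T [0.0, 0.825, 0.0] Ry -0.0 rows>= 2 left 0
0.47528684366856977
```

View pics/j1.png

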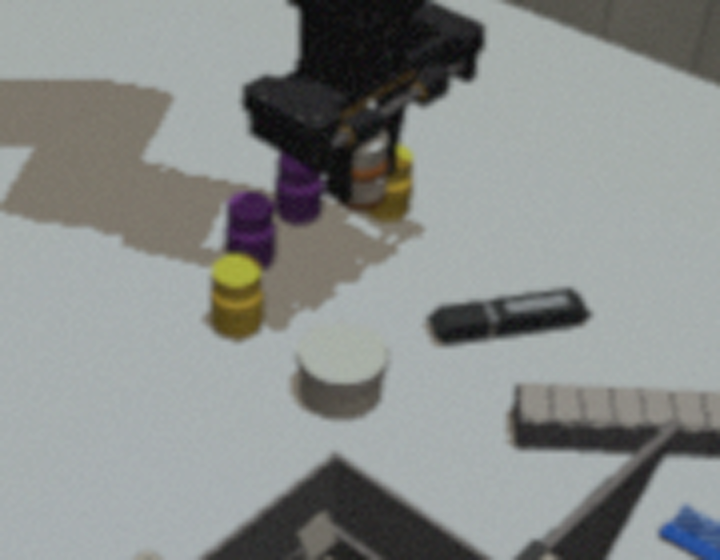

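The jar is held upright between the fingers at crop (370,175) and the neighbours have not moved. The gripper body's long side lies along the jaw axis.

Emit:
arm_command(translation=[[0.1, -0.36, -0.14], [0.22, -0.72, -0.29], [0.22, -0.72, -0.29]], rotation=[[0, 0, 0], [0, 0, 0], [0, 0, 0]], grip=[1, 1, 1])

```text
time_s: 4.8
position: [0.3598, 0.2586, 0.1731]
tcp_rot: [[0.996, 0.004, 0.089], [-0.089, 0.001, 0.996], [0.004, -1.0, 0.002]]
force: [0.7, -0.6, -1.8]
opening: 0.476
```

Emit:
arm_command(translation=[[0.2, 0, -0.3], [0.45, 0, -0.65], [0.72, 0, -0.97]], rotation=[[0, 0, 0], [0, 0, 0], [0, 0, 0]], grip=[1, 1, 1])

```text
time_s: 5.1
position: [0.4067, 0.1757, 0.1698]
tcp_rot: [[0.996, -0.005, 0.087], [-0.087, -0.0, 0.996], [-0.005, -1.0, -0.001]]
force: [0.3, -0.8, -1.2]
opening: 0.476
```

Emit:
arm_command(translation=[[0.24, 0, -0.32], [0.48, 0, -0.65], [0.72, 0, -0.97]], rotation=[[0, 0, 0], [0, 0, 0], [0, 0, 0]], grip=[1, 1, 1])

```text
time_s: 5.4
position: [0.4578, 0.0932, 0.1695]
tcp_rot: [[0.996, -0.005, 0.088], [-0.088, 0.0, 0.996], [-0.005, -1.0, 0.0]]
force: [1.0, 0.2, -0.6]
opening: 0.476
```

Emit:
arm_command(translation=[[0.24, 0, -0.32], [0.48, 0, -0.65], [0.72, 0, -0.97]], rotation=[[0, 0, 0], [0, 0, 0], [0, 0, 0]], grip=[1, 1, 1])

```text
time_s: 5.7
position: [0.5084, 0.0111, 0.1692]
tcp_rot: [[0.996, -0.005, 0.088], [-0.088, 0.001, 0.996], [-0.005, -1.0, 0.001]]
force: [-0.2, 0.8, -1.5]
opening: 0.476
```

Emit:
arm_command(translation=[[0.24, 0, -0.32], [0.48, 0, -0.65], [0.72, 0, -0.97], [0.72, 0, -0.97]], rotation=[[0, 0, 0], [0, 0, 0], [0, 0, 0], [0, 0, 0]], grip=[1, 1, 1, 1])

```text
time_s: 6.1
position: [0.562, -0.0738, 0.1694]
tcp_rot: [[0.996, 0.001, 0.091], [-0.091, -0.001, 0.996], [0.001, -1.0, -0.001]]
force: [-0.3, 0.4, -0.8]
opening: 0.474
```

Run:
```python
from plan import *
plan([(box(-.01,.02,.041),85)])
print(bot.read_state()['opening'])
```

```text
from [ 0.562  -0.0738  0.1694] hd 84.8
->  [ 0.562 -0.07   0.041] 85
  T [-0.004, 0.802, 0.026] Ry -0.002 rows>= 2 left 1
  T [-0.004, 0.803, 0.026] Ry -0.002 rows>= 2 left 0
0.47402824937355614
```

Emit:
arm_command(translation=[[0, 0.4, 0], [0, 0.8, 0], [0, 0.8, 0.03]], rotation=[[0, 0, 0], [0, 0, 0], [0, 0, 0]], grip=[1, 1, 1])

```text
time_s: 6.4
position: [0.5552, -0.0661, 0.1022]
tcp_rot: [[0.996, -0.013, 0.088], [-0.088, 0.005, 0.996], [-0.013, -1.0, 0.003]]
force: [-0.5, 0.3, -1.1]
opening: 0.478
```

Emit:
arm_command(translation=[[0, 0.3, 0], [0, 0.6, 0], [0, 0.8, 0.03], [0, 0.8, 0.03]], rotation=[[0, 0, 0], [0, 0, 0], [0, 0, 0], [0, 0, 0]], grip=[1, 1, 1, 1])

```text
time_s: 6.8
position: [0.5583, -0.0642, 0.0419]
tcp_rot: [[0.996, -0.006, 0.087], [-0.087, 0.002, 0.996], [-0.006, -1.0, 0.002]]
force: [-0.8, 0.1, -0.7]
opening: 0.476
```

Run:
```python
from rig import bot
s=bot.read_state();print(s['position'],s['force'])
```

```text
[ 0.55827247 -0.06419307  0.04190158] [-0.82046367  0.12248897 -0.67676703]
```

Emit:
arm_command(translation=[[0, 0, 0], [0, 0, 0], [0, 0, 0], [0, -0.3, 0], [0, -0.9, 0]], rotation=[[0, 0, 0], [0, 0, 0], [0, 0, 0], [0, 0, 0], [0, 0, 0]], grip=[-0.3, -0.3, -0.3, -0.3, -0.3])

```text
time_s: 7.3
position: [0.5582, -0.0653, 0.1144]
tcp_rot: [[0.996, -0.007, 0.088], [-0.088, 0.002, 0.996], [-0.007, -1.0, 0.002]]
force: [0.9, -0.2, 0.1]
opening: 0.644
```

Emit:
arm_command(translation=[[0, -0.5, 0], [0, -0.9, 0], [0, -0.9, 0]], rotation=[[0, 0, 0], [0, 0, 0], [0, 0, 0]], grip=[-0.5, -0.5, -0.5])

```text
time_s: 7.6
position: [0.5636, -0.0668, 0.1937]
tcp_rot: [[0.996, 0.012, 0.088], [-0.087, -0.004, 0.996], [0.012, -1.0, -0.003]]
force: [0.3, -0.7, -0.5]
opening: 0.74
```

Run:
```python
from plan import *
plan([((.607,.265,.12),126.9),((.607,.265,.032),126.9)])
```

```text
from [ 0.5636 -0.0668  0.1937] hd 85.0
->  [0.607 0.265 0.12 ] 126.9
  T [0.035, 0.184, 0.836] Ry -0.14 rows>= 2 left 4
  T [0.157, 0.184, 0.822] Ry -0.14 rows>= 2 left 3
  T [0.276, 0.185, 0.79] Ry -0.14 rows>= 2 left 2
  T [0.388, 0.184, 0.741] Ry -0.139 rows>= 2 left 1
  T [0.491, 0.185, 0.677] Ry -0.14 rows>= 2 left 0
->  [0.607 0.265 0.032] 126.9
  T [-0.0, 0.55, -0.0] Ry 0.0 rows>= 1 left 1
  T [-0.0, 0.55, -0.0] Ry 0.0 rows>= 1 left 0
```

Emit:
arm_command(translation=[[0.03, 0.1, 0.84], [0.03, 0.18, 0.84]], rotation=[[0, -0.14, 0], [0, -0.14, 0]], grip=[-0.6, -0.6])

```text
time_s: 7.8
position: [0.5686, 0.003, 0.1741]
tcp_rot: [[0.998, 0.002, -0.061], [0.061, 0.001, 0.998], [0.002, -1.0, 0.001]]
force: [-0.4, 0.9, -0.3]
opening: 0.79
```

Emit:
arm_command(translation=[[0.16, 0.18, 0.82], [0.16, 0.18, 0.82]], rotation=[[0, -0.14, 0], [0, -0.14, 0]], grip=[-0.6, -0.6])

```text
time_s: 8.0
position: [0.5764, 0.0703, 0.1577]
tcp_rot: [[0.978, -0.002, -0.208], [0.208, 0.001, 0.978], [-0.002, -1.0, 0.002]]
force: [-0.3, -0.5, -0.1]
opening: 0.798
```

Emit:
arm_command(translation=[[0.28, 0.18, 0.79], [0.28, 0.18, 0.79]], rotation=[[0, -0.14, 0], [0, -0.14, 0]], grip=[-0.6, -0.6])

```text
time_s: 8.2
position: [0.5857, 0.1369, 0.1433]
tcp_rot: [[0.937, -0.002, -0.349], [0.349, 0.001, 0.937], [-0.001, -1.0, 0.002]]
force: [0.3, 0.0, 0.0]
opening: 0.798
```

Emit:
arm_command(translation=[[0.39, 0.18, 0.74], [0.39, 0.18, 0.74]], rotation=[[0, -0.14, 0], [0, -0.14, 0]], grip=[-0.6, -0.6])

```text
time_s: 8.4
position: [0.5947, 0.2033, 0.1289]
tcp_rot: [[0.876, -0.001, -0.482], [0.482, 0.001, 0.876], [-0.001, -1.0, 0.001]]
force: [-0.4, 0.0, -0.6]
opening: 0.802
```

Emit:
arm_command(translation=[[0.49, 0.18, 0.68], [0.49, 0.18, 0.68], [0.49, 0.18, 0.68]], rotation=[[0, -0.14, 0], [0, -0.14, 0], [0, -0.14, 0]], grip=[-0.6, -0.6, -0.6])

```text
time_s: 8.7
position: [0.603, 0.2686, 0.1146]
tcp_rot: [[0.798, -0.001, -0.603], [0.603, -0.0, 0.798], [-0.001, -1.0, 0.001]]
force: [0.2, -0.6, 0.6]
opening: 0.802
```

Run:
```python
from plan import *
from h import *
plan([((.607,.265,.032),126.9)])
c=cap('top');d=cap('scene')
for n,k in(('top',c),('scene',d)):
  for th in('organiser','case','jar1'):
    print(th,n,[(round(x['conf'],2),at(k,S(x['point']),.004)[:2].round(3)) for x in models.spot_point(n,th)[:5]])
a=cv2.resize(c['image'][130:240,140:350],(800,420),interpolation=cv2.INTER_CUBIC)
cv2.imwrite('pics/o1.png',cv2.convertScaleAbs(a,alpha=1.5))
```

```text
from [0.603  0.2686 0.1146] hd 127.1
->  [0.607 0.265 0.032] 126.9
  T [0.006, 0.516, -0.033] Ry 0.001 rows>= 1 left 1
  T [0.007, 0.517, -0.034] Ry 0.002 rows>= 1 left 0
organiser top []
case top [(0.55, array([0.477, 0.315]))]
jar1 top [(0.55, array([0.253, 0.249])), (0.53, array([ 0.55, -0.06])), (0.44, array([0.305, 0.182]))]
organiser scene [(0.65, array([0.614, 0.248]))]
case scene [(0.59, array([0.466, 0.312])), (0.19, array([0.608, 0.237]))]
jar1 scene [(0.69, array([0.315, 0.166])), (0.68, array([0.258, 0.246])), (0.56, array([ 0.558, -0.076])), (0.53, array([0.318, 0.369])), (0.5, array([0.244, 0.33 ]))]
```

View pics/o1.png

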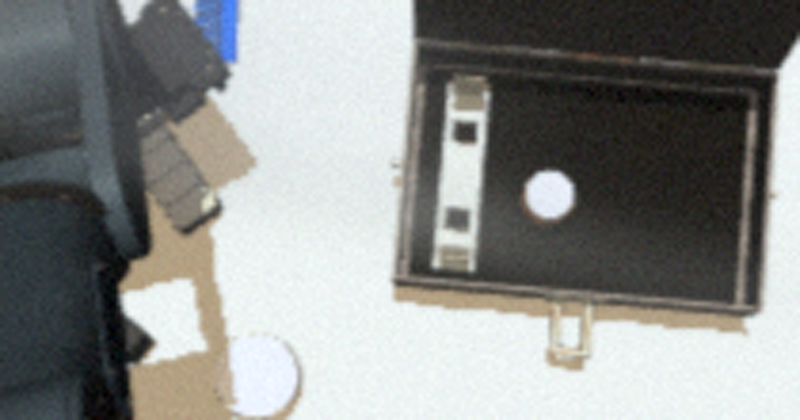

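The jar stands in the box at crop (550,195) and the organiser still lies under the gripper. I'll go down on it.

Emit:
arm_command(translation=[[0.01, 0.5, -0.06], [0.01, 1, -0.06], [0.01, 1, -0.06]], rotation=[[0, 0, 0], [0, 0, 0], [0, 0, 0]], grip=[-0.6, -0.6, -0.6])

```text
time_s: 9.4
position: [0.603, 0.2611, 0.0304]
tcp_rot: [[0.8, -0.012, -0.6], [0.6, -0.003, 0.8], [-0.011, -1.0, 0.005]]
force: [-1.0, -0.2, -0.6]
opening: 0.8
```

Emit:
arm_command(translation=[[0, 0.03, 0], [0, 0.03, 0], [0, 0.03, 0], [0, 0.03, 0], [0, 0.03, 0]], rotation=[[0, 0, 0], [0, 0, 0], [0, 0, 0], [0, 0, 0], [0, 0, 0]], grip=[1, 1, 1, 1, 1])

```text
time_s: 9.9
position: [0.6082, 0.2635, 0.035]
tcp_rot: [[0.799, 0.002, -0.601], [0.601, 0.001, 0.799], [0.002, -1.0, -0.001]]
force: [0.4, -0.1, 4.9]
opening: 0.457
```

Emit:
arm_command(translation=[[0, 0, 0], [0, -0.3, 0], [0, -0.8, 0], [0, -1, 0], [0, -1, 0]], rotation=[[0, 0, 0], [0, 0, 0], [0, 0, 0], [0, 0, 0], [0, 0, 0]], grip=[1, 1, 1, 1, 1])

```text
time_s: 10.4
position: [0.6093, 0.2637, 0.1163]
tcp_rot: [[0.799, 0.006, -0.602], [0.602, 0.002, 0.799], [0.006, -1.0, -0.003]]
force: [0.0, 0.0, -1.2]
opening: 0.46
```

Run:
```python
from plan import *
from h import *
plan([((.60,.23,.18),126.9),(box(0,-.078,.18),85),(box(0,-.078,.037),85)])
print(bot.read_state()['opening'])
c=cap('top');d=cap('scene')
a=cv2.resize(d['image'][120:230,260:420],(800,550),interpolation=cv2.INTER_CUBIC)
cv2.imwrite('pics/o2.png',cv2.convertScaleAbs(a,alpha=1.5))
```

```text
from [0.6093 0.2637 0.1163] hd 127.0
->  [0.6  0.23 0.18] 126.9
  T [-0.347, -0.797, -0.266] Ry 0.001 rows>= 2 left 0
->  [ 0.563 -0.168  0.18 ] 85
  T [-0.839, 0.0, -0.925] Ry 0.175 rows>= 3 left 3
  T [-0.492, 0.0, -0.797] Ry 0.131 rows>= 2 left 3
  T [-0.379, 0.0, -0.857] Ry 0.131 rows>= 2 left 2
  T [-0.258, 0.0, -0.901] Ry 0.131 rows>= 2 left 1
  T [-0.132, 0.0, -0.928] Ry 0.131 rows>= 2 left 0
->  [ 0.563 -0.168  0.037] 85
  T [-0.0, 0.894, -0.0] Ry -0.0 rows>= 2 left 1
  T [-0.0, 0.894, -0.0] Ry -0.0 rows>= 2 left 0
0.45976511971888395
```

View pics/o2.png

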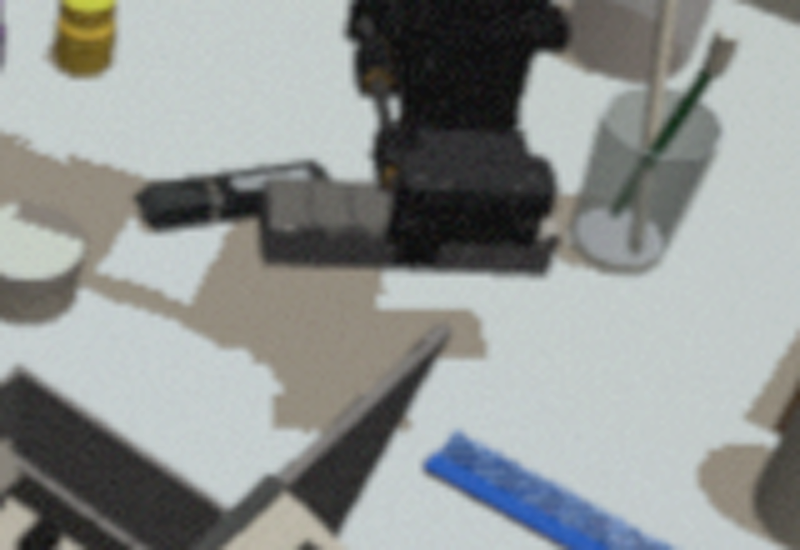

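The organiser is held level at crop (260–550, 220). I'll carry it to the box.

Emit:
arm_command(translation=[[-0.17, -0.4, -0.13], [-0.35, -0.8, -0.27], [-0.35, -0.8, -0.27]], rotation=[[0, 0, 0], [0, 0, 0], [0, 0, 0]], grip=[1, 1, 1])

```text
time_s: 10.8
position: [0.5991, 0.2276, 0.1793]
tcp_rot: [[0.8, 0.004, -0.6], [0.6, -0.0, 0.8], [0.003, -1.0, -0.002]]
force: [0.6, 0.6, -1.6]
opening: 0.456
```

Emit:
arm_command(translation=[[-0.28, 0, -0.31], [-0.56, 0, -0.62], [-0.84, 0, -0.92]], rotation=[[0, 0.06, 0], [0, 0.12, 0], [0, 0.175, 0]], grip=[1, 1, 1])

```text
time_s: 11.1
position: [0.587, 0.1292, 0.1746]
tcp_rot: [[0.896, -0.004, -0.444], [0.444, 0.0, 0.896], [-0.004, -1.0, 0.002]]
force: [0.2, -0.3, -0.9]
opening: 0.457
```

Emit:
arm_command(translation=[[-0.25, 0, -0.4], [-0.49, 0, -0.8]], rotation=[[0, 0.065, 0], [0, 0.131, 0]], grip=[1, 1])

```text
time_s: 11.3
position: [0.5803, 0.0543, 0.1746]
tcp_rot: [[0.948, -0.005, -0.317], [0.317, 0.001, 0.948], [-0.004, -1.0, 0.002]]
force: [0.6, -0.8, -0.6]
opening: 0.457
```

Emit:
arm_command(translation=[[-0.19, 0, -0.43], [-0.38, 0, -0.86]], rotation=[[0, 0.065, 0], [0, 0.131, 0]], grip=[1, 1])

```text
time_s: 11.5
position: [0.5737, -0.0207, 0.1747]
tcp_rot: [[0.983, -0.004, -0.184], [0.184, 0.001, 0.983], [-0.004, -1.0, 0.002]]
force: [-0.2, -0.6, -1.3]
opening: 0.454
```

Emit:
arm_command(translation=[[-0.13, 0, -0.45], [-0.26, 0, -0.9]], rotation=[[0, 0.065, 0], [0, 0.131, 0]], grip=[1, 1])

```text
time_s: 11.7
position: [0.5667, -0.0952, 0.1747]
tcp_rot: [[0.999, -0.004, -0.048], [0.048, 0.002, 0.999], [-0.004, -1.0, 0.002]]
force: [0.2, 0.0, -0.5]
opening: 0.455
```

Emit:
arm_command(translation=[[-0.07, 0, -0.46], [-0.13, 0, -0.93], [-0.13, 0, -0.93], [-0.13, 0, -0.93]], rotation=[[0, 0.065, 0], [0, 0.131, 0], [0, 0.131, 0], [0, 0.131, 0]], grip=[1, 1, 1, 1])

```text
time_s: 12.1
position: [0.5604, -0.1694, 0.175]
tcp_rot: [[0.996, -0.004, 0.088], [-0.088, 0.003, 0.996], [-0.004, -1.0, 0.002]]
force: [-1.0, 1.0, -0.8]
opening: 0.457
```

Run:
```python
from plan import *
from h import *
plan([(box(0,-.078,.038),85)])
s=bot.read_state();print(s['opening'],np.round(s['tcp_rot'],3).tolist())
c=cap('top');d=cap('scene')
a=cv2.resize(d['image'][130:330,140:350],(630,600),interpolation=cv2.INTER_CUBIC)
cv2.imwrite('pics/o3.png',cv2.convertScaleAbs(a,alpha=1.5))
```

```text
from [ 0.5604 -0.1694  0.175 ] hd 84.9
->  [ 0.563 -0.168  0.038] 85
  T [0.017, 0.856, 0.01] Ry -0.001 rows>= 2 left 1
  T [0.017, 0.857, 0.01] Ry -0.0 rows>= 2 left 0
0.4568363941139837 [[0.996, -0.004, 0.088], [-0.088, 0.003, 0.996], [-0.004, -1.0, 0.002]]
```

View pics/o3.png

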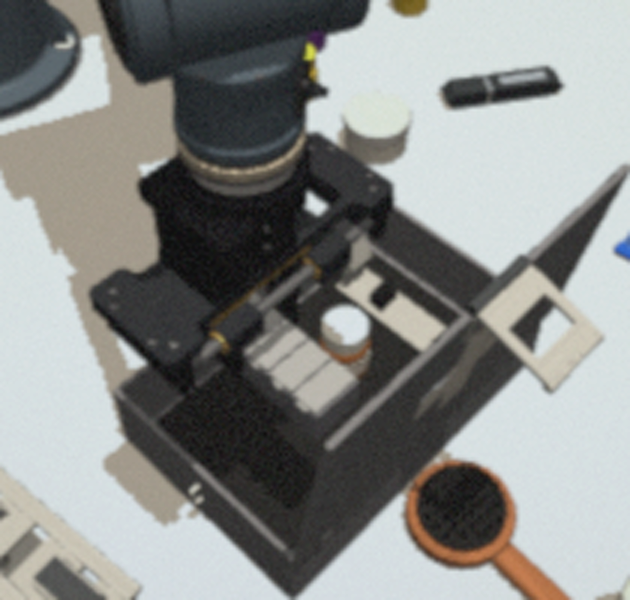

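Run:
```python
from plan import *
from h import *
c=still('scene')
for u in((313,417),(358,380)):
    p=at(c,(140+u[0]/3-.3,130+u[1]/3-.3),.172);d=p[:2]-[BX,BY];k,s=np.cos(BYAW),np.sin(BYAW)
    print(p,(k*d[0]+s*d[1],-s*d[0]+k*d[1]))
```

```text
[ 0.63492198 -0.19906478  0.172     ] (np.float64(0.07410987577592262), np.float64(-0.10261883237124489))
[ 0.64032222 -0.15977496  0.172     ] (np.float64(0.07607906004131995), np.float64(-0.06300854729013723))
```

Emit:
arm_command(translation=[[0.02, 0.43, 0.01], [0.04, 0.86, 0.01], [0.04, 0.86, 0.01]], rotation=[[0, 0, 0], [0, 0, 0], [0, 0, 0]], grip=[1, 1, 1])

```text
time_s: 12.5
position: [0.5615, -0.1654, 0.1041]
tcp_rot: [[0.996, -0.01, 0.084], [-0.084, 0.005, 0.996], [-0.01, -1.0, 0.005]]
force: [-0.8, 0.0, -1.7]
opening: 0.457
```

Emit:
arm_command(translation=[[0.02, 0.3, 0.01], [0.02, 0.6, 0.01], [0.02, 0.84, 0.01], [0.02, 0.84, 0.01], [0.02, 0.84, 0.01]], rotation=[[0, 0, 0], [0, 0, 0], [0, 0, 0], [0, 0, 0], [0, 0, 0]], grip=[1, 1, 1, 1, 1])

```text
time_s: 13.0
position: [0.567, -0.1676, 0.0423]
tcp_rot: [[0.996, 0.0, 0.085], [-0.085, -0.0, 0.996], [0.0, -1.0, -0.0]]
force: [-0.5, -0.3, -1.0]
opening: 0.458
```

Run:
```python
from rig import bot
s=bot.read_state();print(s['position'],s['force'])
```

```text
[ 0.56697828 -0.16758191  0.04233593] [-0.50323543 -0.26002224 -0.96302663]
```

Emit:
arm_command(translation=[[0, 0.03, 0], [0, 0.03, 0], [0, 0.03, 0], [0, 0.03, 0]], rotation=[[0, 0, 0], [0, 0, 0], [0, 0, 0], [0, 0, 0]], grip=[1, -0.2, -0.2, -0.2])

```text
time_s: 13.4
position: [0.5668, -0.1683, 0.0397]
tcp_rot: [[0.996, 0.001, 0.086], [-0.086, -0.001, 0.996], [0.001, -1.0, -0.0]]
force: [-0.3, -1.1, 0.3]
opening: 0.582
```

Emit:
arm_command(translation=[[0, -0.3, 0], [0, -0.9, 0], [0, -0.9, 0]], rotation=[[0, 0, 0], [0, 0, 0], [0, 0, 0]], grip=[-0.2, -0.2, -0.2])

```text
time_s: 13.7
position: [0.5702, -0.17, 0.1166]
tcp_rot: [[0.996, 0.011, 0.086], [-0.086, -0.005, 0.996], [0.011, -1.0, -0.005]]
force: [0.4, -0.6, 0.6]
opening: 0.598
```

Emit:
arm_command(translation=[[0, -0.5, 0], [0, -0.9, 0], [0, -0.9, 0]], rotation=[[0, 0, 0], [0, 0, 0], [0, 0, 0]], grip=[-0.2, -0.2, -0.2])

```text
time_s: 14.0
position: [0.5693, -0.1696, 0.1876]
tcp_rot: [[0.996, 0.009, 0.086], [-0.086, -0.005, 0.996], [0.01, -1.0, -0.004]]
force: [0.1, -0.8, -0.9]
opening: 0.604
```

Run:
```python
from plan import *
plan([((.474,.314,.13),141.2),((.474,.314,.026),141.2)])
```

```text
from [ 0.5693 -0.1696  0.1876] hd 85.0
->  [0.474 0.314 0.13 ] 141.2
  T [-0.285, 0.12, 0.986] Ry -0.156 rows>= 2 left 5
  T [-0.1, 0.1, 0.85] Ry -0.13 rows>= 2 left 5
  T [0.016, 0.1, 0.856] Ry -0.13 rows>= 2 left 4
  T [0.132, 0.1, 0.845] Ry -0.13 rows>= 2 left 3
  T [0.245, 0.1, 0.82] Ry -0.13 rows>= 2 left 2
  T [0.354, 0.1, 0.779] Ry -0.13 rows>= 2 left 1
  T [0.456, 0.1, 0.724] Ry -0.13 rows>= 2 left 0
->  [0.474 0.314 0.026] 141.2
  T [0.0, 0.65, -0.0] Ry 0.0 rows>= 2 left 1
  T [0.0, 0.65, -0.0] Ry 0.0 rows>= 2 left 0
```

Emit:
arm_command(translation=[[-0.28, 0.05, 0.98], [-0.28, 0.12, 0.98]], rotation=[[0, -0.156, 0], [0, -0.156, 0]], grip=[-0.3, -0.3])

```text
time_s: 14.2
position: [0.5501, -0.0868, 0.1733]
tcp_rot: [[0.997, 0.0, -0.078], [0.078, 0.001, 0.997], [0.0, -1.0, 0.001]]
force: [-0.1, 0.6, -0.6]
opening: 0.641
```

Emit:
arm_command(translation=[[-0.1, 0.1, 0.85], [-0.1, 0.1, 0.85]], rotation=[[0, -0.13, 0], [0, -0.13, 0]], grip=[-0.3, -0.3])

```text
time_s: 14.4
position: [0.5346, -0.0172, 0.1638]
tcp_rot: [[0.977, -0.005, -0.215], [0.215, 0.002, 0.977], [-0.005, -1.0, 0.003]]
force: [-0.5, -0.7, -0.5]
opening: 0.647
```

Emit:
arm_command(translation=[[0.02, 0.1, 0.86], [0.02, 0.1, 0.86]], rotation=[[0, -0.13, 0], [0, -0.13, 0]], grip=[-0.3, -0.3])

```text
time_s: 14.6
position: [0.5221, 0.0498, 0.156]
tcp_rot: [[0.938, -0.004, -0.346], [0.346, 0.001, 0.938], [-0.003, -1.0, 0.003]]
force: [-0.1, 0.6, 0.2]
opening: 0.647
```

Emit:
arm_command(translation=[[0.13, 0.1, 0.85], [0.13, 0.1, 0.85]], rotation=[[0, -0.13, 0], [0, -0.13, 0]], grip=[-0.3, -0.3])

```text
time_s: 14.8
position: [0.5089, 0.117, 0.1481]
tcp_rot: [[0.883, -0.004, -0.47], [0.47, 0.001, 0.883], [-0.003, -1.0, 0.002]]
force: [-0.3, -0.9, -0.3]
opening: 0.649
```

Emit:
arm_command(translation=[[0.25, 0.1, 0.82], [0.25, 0.1, 0.82]], rotation=[[0, -0.13, 0], [0, -0.13, 0]], grip=[-0.3, -0.3])

```text
time_s: 15.0
position: [0.4964, 0.1843, 0.1402]
tcp_rot: [[0.811, -0.003, -0.586], [0.586, 0.001, 0.811], [-0.002, -1.0, 0.002]]
force: [0.3, -0.0, -0.4]
opening: 0.651
```

Emit:
arm_command(translation=[[0.35, 0.1, 0.78], [0.35, 0.1, 0.78]], rotation=[[0, -0.13, 0], [0, -0.13, 0]], grip=[-0.3, -0.3])

```text
time_s: 15.2
position: [0.483, 0.2513, 0.1322]
tcp_rot: [[0.724, -0.002, -0.69], [0.69, 0.0, 0.724], [-0.001, -1.0, 0.002]]
force: [-0.3, -0.8, 0.6]
opening: 0.646
```

Emit:
arm_command(translation=[[0.46, 0.1, 0.72], [0.46, 0.1, 0.72], [0.46, 0.1, 0.72]], rotation=[[0, -0.13, 0], [0, -0.13, 0], [0, -0.13, 0]], grip=[-0.3, -0.3, -0.3])

```text
time_s: 15.5
position: [0.4705, 0.3178, 0.1242]
tcp_rot: [[0.624, -0.001, -0.782], [0.782, -0.0, 0.624], [-0.001, -1.0, 0.001]]
force: [-0.6, -0.2, 0.5]
opening: 0.649
```

Run:
```python
from plan import *
from h import *
plan([((.474,.314,.026),141.2)])
c=cap('top');d=cap('scene')
a=cv2.resize(c['image'][120:240,240:360],(500,500),interpolation=cv2.INTER_CUBIC)
b=cv2.resize(d['image'][100:225,230:355],(300,300),interpolation=cv2.INTER_CUBIC)
b=cv2.copyMakeBorder(b,0,200,0,0,cv2.BORDER_CONSTANT)
cv2.imwrite('pics/c1.png',cv2.convertScaleAbs(np.hstack([a,b]),alpha=1.6))
```

```text
from [0.4705 0.3178 0.1242] hd 141.4
->  [0.474 0.314 0.026] 141.2
  T [-0.005, 0.614, -0.032] Ry 0.002 rows>= 2 left 1
  T [-0.005, 0.613, -0.032] Ry 0.002 rows>= 2 left 0
```

View pics/c1.png

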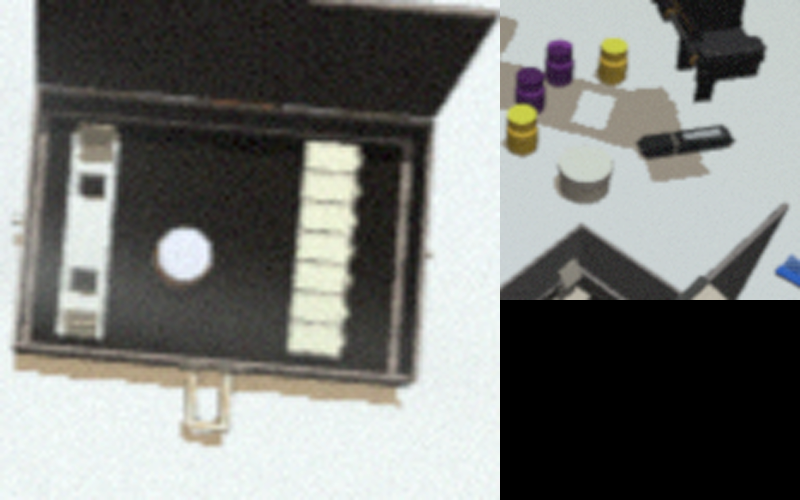

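The organiser lies in the box at (325,250) and the jar stands at (185,255). The case is untouched.

Emit:
arm_command(translation=[[-0.01, 0.5, -0.06], [-0.01, 1, -0.06], [-0.01, 1, -0.06]], rotation=[[0, 0, 0], [0, 0, 0], [0, 0, 0]], grip=[-0.3, -0.3, -0.3])

```text
time_s: 15.9
position: [0.4719, 0.3087, 0.0406]
tcp_rot: [[0.629, -0.011, -0.778], [0.778, -0.005, 0.629], [-0.011, -1.0, 0.006]]
force: [-0.7, -0.3, -0.3]
opening: 0.652
```

Emit:
arm_command(translation=[[0, 0.22, 0], [0, 0.22, 0], [0, 0.22, 0]], rotation=[[0, 0, 0], [0, 0, 0], [0, 0, 0]], grip=[-0.3, -0.3, -0.3])

```text
time_s: 16.2
position: [0.476, 0.3115, 0.0291]
tcp_rot: [[0.627, 0.001, -0.779], [0.779, 0.0, 0.627], [0.001, -1.0, -0.001]]
force: [0.0, -0.7, -0.7]
opening: 0.65
```

Run:
```python
from plan import *
from h import *
plan([((.474,.314,.026),141.2)])
```

```text
from [0.476  0.3115 0.0291] hd 141.1
->  [0.474 0.314 0.026] 141.2
  T [0.008, 0.039, 0.038] Ry -0.001 rows>= 1 left 0
```

Emit:
arm_command(translation=[[0.01, 0.04, 0.04], [0.01, 0.04, 0.04], [0.01, 0.04, 0.04], [0.01, 0.04, 0.04], [0.01, 0.04, 0.04]], rotation=[[0, 0, 0], [0, 0, 0], [0, 0, 0], [0, 0, 0], [0, 0, 0]], grip=[-0.3, 1, 1, 1, 1])

```text
time_s: 16.7
position: [0.4733, 0.3148, 0.0248]
tcp_rot: [[0.627, 0.0, -0.779], [0.779, 0.0, 0.627], [0.0, -1.0, -0.0]]
force: [0.8, 0.6, -0.3]
opening: 0.378
```

Emit:
arm_command(translation=[[0, 0, 0], [0, 0, 0], [0, -0.3, 0], [0, -0.8, 0], [0, -1, 0]], rotation=[[0, 0, 0], [0, 0, 0], [0, 0, 0], [0, 0, 0], [0, 0, 0]], grip=[1, 1, 1, 1, 1])

```text
time_s: 17.2
position: [0.4744, 0.3152, 0.107]
tcp_rot: [[0.627, 0.003, -0.779], [0.779, 0.001, 0.627], [0.003, -1.0, -0.002]]
force: [0.5, 0.9, -0.3]
opening: 0.293
```

Run:
```python
from plan import *
from h import *
plan([((.48,.28,.17),141.2),(box(0,.098,.17),85)])
print(bot.read_state()['opening'])
d=cap('scene')
b=cv2.resize(d['image'][110:220,240:360],(600,550),interpolation=cv2.INTER_CUBIC)
cv2.imwrite('pics/c2.png',cv2.convertScaleAbs(b,alpha=1.6))
```

```text
from [0.4744 0.3152 0.107 ] hd 141.2
->  [0.48 0.28 0.17] 141.2
  T [-0.299, -0.788, -0.33] Ry 0.0 rows>= 2 left 0
->  [0.579 0.007 0.17 ] 85
  T [-0.472, 0.0, -0.774] Ry 0.234 rows>= 2 left 3
  T [-0.269, 0.0, -0.865] Ry 0.234 rows>= 2 left 2
  T [-0.052, 0.0, -0.905] Ry 0.234 rows>= 2 left 1
  T [0.17, 0.0, -0.891] Ry 0.235 rows>= 2 left 0
0.29341712440185724
```

View pics/c2.png

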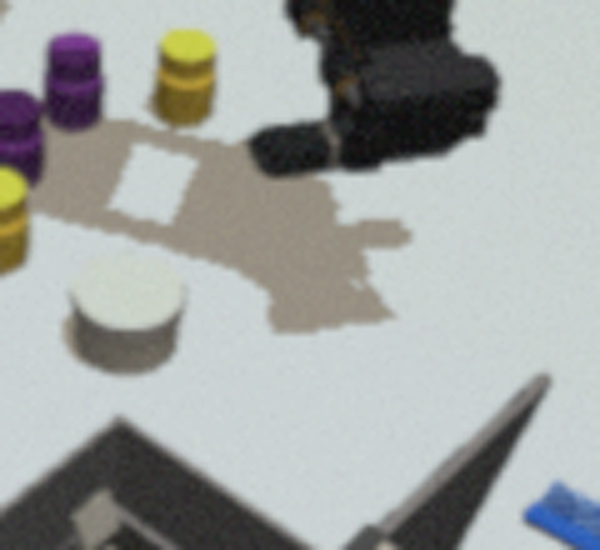

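The case is held, with its near end at crop (252,150). I'll carry it over the clips.

Emit:
arm_command(translation=[[-0.15, -0.4, -0.16], [-0.3, -0.79, -0.33], [-0.3, -0.79, -0.33]], rotation=[[0, 0, 0], [0, 0, 0], [0, 0, 0]], grip=[1, 1, 1])

```text
time_s: 17.55
position: [0.4811, 0.2787, 0.1706]
tcp_rot: [[0.628, 0.006, -0.778], [0.778, 0.001, 0.628], [0.005, -1.0, -0.004]]
force: [0.5, 0.1, -0.8]
opening: 0.294
```

Emit:
arm_command(translation=[[-0.16, 0, -0.26], [-0.32, 0, -0.52], [-0.47, 0, -0.77]], rotation=[[0, 0.08, 0], [0, 0.16, 0], [0, 0.234, 0]], grip=[1, 1, 1])

```text
time_s: 17.85
position: [0.5024, 0.211, 0.1663]
tcp_rot: [[0.799, -0.002, -0.602], [0.602, -0.0, 0.799], [-0.002, -1.0, 0.001]]
force: [0.0, 0.4, -0.7]
opening: 0.296
```

Emit:
arm_command(translation=[[-0.09, 0, -0.29], [-0.18, 0, -0.58], [-0.27, 0, -0.87]], rotation=[[0, 0.08, 0], [0, 0.16, 0], [0, 0.234, 0]], grip=[1, 1, 1])

```text
time_s: 18.15
position: [0.5274, 0.1424, 0.1661]
tcp_rot: [[0.921, -0.003, -0.39], [0.39, 0.0, 0.921], [-0.003, -1.0, 0.001]]
force: [-0.2, 0.8, -0.5]
opening: 0.296
```

Emit:
arm_command(translation=[[-0.02, 0, -0.3], [-0.04, 0, -0.6], [-0.05, 0, -0.9]], rotation=[[0, 0.08, 0], [0, 0.16, 0], [0, 0.234, 0]], grip=[1, 1, 1])

```text
time_s: 18.45
position: [0.5519, 0.0747, 0.166]
tcp_rot: [[0.988, -0.003, -0.154], [0.154, 0.001, 0.988], [-0.003, -1.0, 0.001]]
force: [-0.1, 0.3, -0.4]
opening: 0.297
```

Emit:
arm_command(translation=[[0.06, 0, -0.3], [0.12, 0, -0.6], [0.17, 0, -0.89], [0.17, 0, -0.89], [0.17, 0, -0.89]], rotation=[[0, 0.08, 0], [0, 0.16, 0], [0, 0.235, 0], [0, 0.235, 0], [0, 0.235, 0]], grip=[1, 1, 1, 1, 1])

```text
time_s: 18.95
position: [0.5764, 0.0073, 0.1663]
tcp_rot: [[0.996, -0.003, 0.088], [-0.088, 0.001, 0.996], [-0.003, -1.0, 0.001]]
force: [-0.3, 0.6, -0.4]
opening: 0.296
```

Run:
```python
from plan import *
from h import *
plan([(box(0,.098,.10),85)])
print(bot.read_state()['opening'])
c=cap('scene');k=cap('top')
b=cv2.resize(c['image'][130:250,200:340],(700,600),interpolation=cv2.INTER_CUBIC)
t=cv2.resize(k['image'][110:230,235:355],(600,600),interpolation=cv2.INTER_CUBIC)
cv2.imwrite('pics/c3.png',cv2.convertScaleAbs(b,alpha=1.7))
cv2.imwrite('pics/c3t.png',cv2.convertScaleAbs(t,alpha=1.7))
```

```text
from [0.5764 0.0073 0.1663] hd 85.0
->  [0.579 0.007 0.1  ] 85
  T [0.027, 0.828, 0.001] Ry -0.001 rows>= 2 left 0
0.2959723489753835
```

View pics/c3.png

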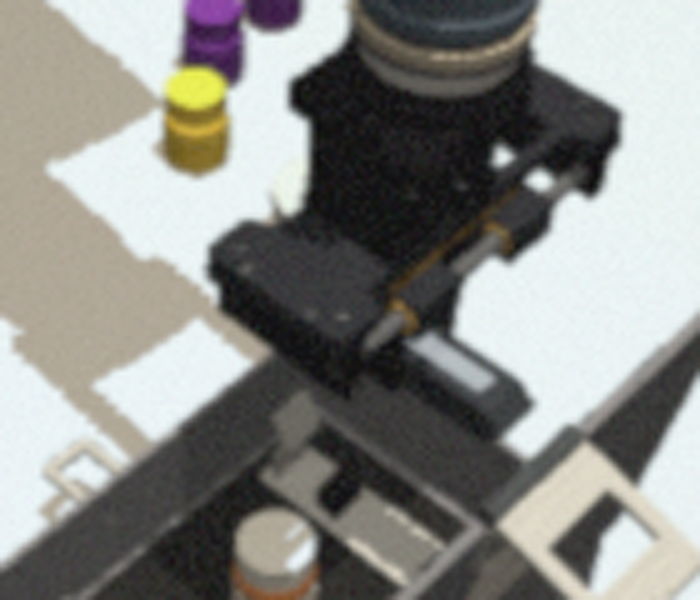

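Run:
```python
from plan import *
from h import *
c=still('scene')
for u in((487,436),(531,404)):
    p=at(c,(200+u[0]/5-.4,130+u[1]/5-.4),.1505);d=p[:2]-[BX,BY];k,s=np.cos(BYAW),np.sin(BYAW)
    print(p,(k*d[0]+s*d[1],-s*d[0]+k*d[1]))
p=bot.read_state()['position'];d=p[:2]-np.array([BX,BY]);print(k*d[0]+s*d[1],-s*d[0]+k*d[1])
```

```text
[ 0.63516094 -0.01443099  0.1505    ] (np.float64(0.0583202483400694), np.float64(0.08133872115434808))
[0.6403446 0.0136443 0.1505   ] (np.float64(0.061047177098277), np.float64(0.10975801754283876))
-0.002405732118433611 0.09876344611006255
```

View pics/c3t.png

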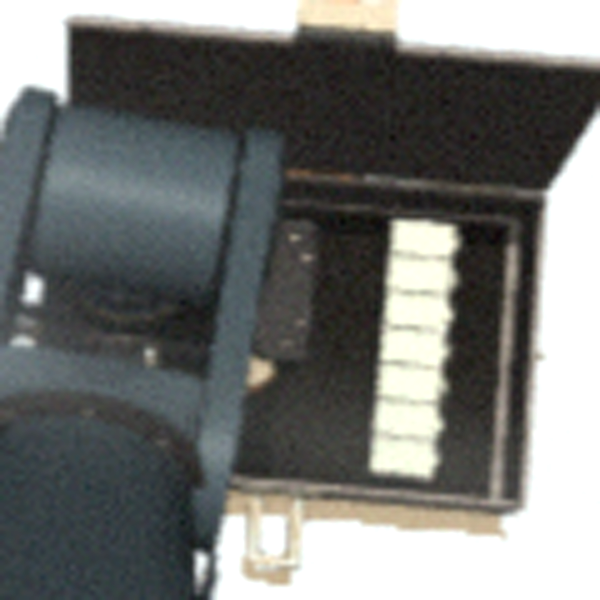

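Run:
```python
from plan import *
from h import *
for n in('scene','top'):
    c=still(n)
    o,k=((200,130),5) if n=='scene' else ((235,110),5)
    for nm,q in dict(restF=(-.036,.098,.020),restB=(.036,.098,.02),stapL=(-.142,.0125,.0425),stapR=(-.142,-.0125,.0425),stapLroot=(-.095,.0125,.0425),FL=(-.095,.145,.072),FR=(-.095,-.145,.072),BLin=(.091,.141,.072),clipF=(-.0715,.098,.057),clipB=(.0715,.098,.057)).items():
        u=px(c,box(*q));print(n,nm,((u+.4-o)*k).round())
```

```text
scene restF [340. 478.]
scene restB [445. 556.]
scene stapL [ 81. 433.]
scene stapR [ 45. 460.]
scene stapLroot [144. 483.]
scene FL [321. 307.]
scene FR [-111.  643.]
scene BLin [599. 506.]
scene clipF [292. 397.]
scene clipB [509. 553.]
top restF [126. 385.]
top restB [136. 271.]
top stapL [252. 567.]
top stapR [293. 571.]
top stapLroot [258. 490.]
top FL [ 39. 468.]
top FR [527. 510.]
top BLin [ 74. 161.]
top clipF [121. 437.]
top clipB [142. 204.]
```

Run:
```python
from plan import *
from h import *
c=still('scene')
for u in((487,427),(531,395)):
    p=at(c,(200+u[0]/5-.4,130+u[1]/5-.4),.1505);d=p[:2]-[BX,BY];k,s=np.cos(BYAW),np.sin(BYAW)
    print(p,(k*d[0]+s*d[1],-s*d[0]+k*d[1]))
```

```text
[ 0.63230396 -0.01011043  0.1505    ] (np.float64(0.05509898837866983), np.float64(0.08539495895861904))
[0.63746299 0.01816729 0.1505    ] (np.float64(0.05778380997954948), np.float64(0.11401377853570964))
```

Emit:
arm_command(translation=[[0.05, 0.3, 0], [0.1, 0.6, 0], [0.1, 0.83, 0], [0.1, 0.83, 0], [0.1, 0.83, 0]], rotation=[[0, 0, 0], [0, 0, 0], [0, 0, 0], [0, 0, 0], [0, 0, 0]], grip=[1, 1, 1, 1, 1])

```text
time_s: 19.55
position: [0.5848, 0.0074, 0.1012]
tcp_rot: [[0.996, -0.001, 0.086], [-0.086, 0.0, 0.996], [-0.001, -1.0, 0.0]]
force: [0.4, -0.1, -0.6]
opening: 0.3
```

Run:
```python
from plan import *
from h import *
plan([(box(.0055,.098,.065),85)])
c=cap('scene')
b=cv2.resize(c['image'][150:250,230:340],(660,600),interpolation=cv2.INTER_CUBIC)
cv2.imwrite('pics/c4.png',cv2.convertScaleAbs(b,alpha=1.8))
```

```text
from [0.5848 0.0074 0.1012] hd 85.1
->  [0.584 0.007 0.065] 85
  T [-0.009, 0.453, -0.008] Ry 0.001 rows>= 1 left 0
```

View pics/c4.png

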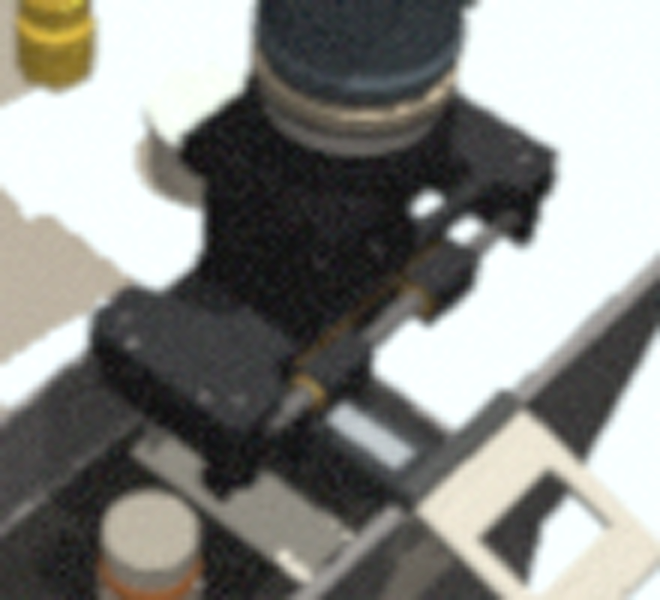

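The case is lined up over the clips (window at crop (370,435)), with the jar clear of the fingers. I'll lower it and watch the force.

Emit:
arm_command(translation=[[0, 0.15, 0], [0, 0.3, 0], [0, 0.45, 0], [0, 0.45, 0]], rotation=[[0, 0, 0], [0, 0, 0], [0, 0, 0], [0, 0, 0]], grip=[1, 1, 1, 1])

```text
time_s: 20.0
position: [0.5833, 0.0066, 0.0633]
tcp_rot: [[0.996, -0.005, 0.088], [-0.088, 0.001, 0.996], [-0.005, -1.0, 0.0]]
force: [-1.3, -0.0, 0.3]
opening: 0.295
```

Emit:
arm_command(translation=[[0, 0.04, 0], [0, 0.08, 0], [0, 0.1, 0], [0, 0.1, 0]], rotation=[[0, 0, 0], [0, 0, 0], [0, 0, 0], [0, 0, 0]], grip=[1, 1, 1, 1])

```text
time_s: 20.4
position: [0.585, 0.0064, 0.0575]
tcp_rot: [[0.996, -0.0, 0.087], [-0.087, 0.0, 0.996], [-0.0, -1.0, -0.0]]
force: [-2.8, -0.6, 1.8]
opening: 0.295
```

Emit:
arm_command(translation=[[-0.03, 0, 0], [-0.03, 0.04, 0], [-0.03, 0.08, 0], [-0.03, 0.08, 0]], rotation=[[0, 0, 0], [0, 0, 0], [0, 0, 0], [0, 0, 0]], grip=[1, 1, 1, 1])

```text
time_s: 20.8
position: [0.5823, 0.0066, 0.0509]
tcp_rot: [[0.996, -0.001, 0.088], [-0.088, 0.0, 0.996], [-0.001, -1.0, -0.0]]
force: [-3.3, 0.4, 3.8]
opening: 0.301
```

Emit:
arm_command(translation=[[0, 0.03, 0], [0, 0.06, 0], [0, 0.06, 0]], rotation=[[0, 0, 0], [0, 0, 0], [0, 0, 0]], grip=[1, 1, 1])

```text
time_s: 21.1
position: [0.5828, 0.0066, 0.0479]
tcp_rot: [[0.996, -0.0, 0.087], [-0.087, -0.0, 0.996], [-0.0, -1.0, -0.0]]
force: [-5.1, 0.2, 16.2]
opening: 0.296
```

Emit:
arm_command(translation=[[-0.03, 0.03, 0], [-0.03, 0.05, 0], [-0.03, 0.05, 0]], rotation=[[0, 0, 0], [0, 0, 0], [0, 0, 0]], grip=[1, 1, 1])

```text
time_s: 21.4
position: [0.583, 0.0066, 0.0468]
tcp_rot: [[0.996, 0.006, 0.087], [-0.087, -0.001, 0.996], [0.006, -1.0, -0.0]]
force: [-5.4, 1.1, 31.2]
opening: 0.299
```

Emit:
arm_command(translation=[[0, 0.02, 0], [0, 0.03, 0], [0, 0.03, 0]], rotation=[[0, 0, 0], [0, 0, 0], [0, 0, 0]], grip=[1, 1, 1])

```text
time_s: 21.7
position: [0.5834, 0.0065, 0.0457]
tcp_rot: [[0.996, 0.008, 0.087], [-0.087, -0.001, 0.996], [0.008, -1.0, -0.001]]
force: [-7.7, 0.9, 38.9]
opening: 0.297
```

Emit:
arm_command(translation=[[0, -0.04, 0], [0, -0.06, 0], [0, -0.06, 0], [0, -0.06, 0], [0, -0.06, 0]], rotation=[[0, 0, 0], [0, 0, 0], [0, 0, 0], [0, 0, 0], [0, 0, 0]], grip=[1, 1, 0.1, 0.1, 0.1])

```text
time_s: 22.2
position: [0.581, 0.0066, 0.044]
tcp_rot: [[0.996, 0.001, 0.088], [-0.088, -0.0, 0.996], [0.001, -1.0, 0.0]]
force: [-1.4, 0.5, -0.2]
opening: 0.43
```

Emit:
arm_command(translation=[[0, -0.3, 0], [0, -0.9, 0], [0, -0.9, 0]], rotation=[[0, 0, 0], [0, 0, 0], [0, 0, 0]], grip=[0.1, 0.1, 0.1])

```text
time_s: 22.5
position: [0.5848, 0.0061, 0.1212]
tcp_rot: [[0.996, 0.011, 0.087], [-0.087, -0.002, 0.996], [0.011, -1.0, -0.001]]
force: [1.3, -1.3, 0.4]
opening: 0.452
```

Emit:
arm_command(translation=[[0, -0.5, -0.4], [0, -0.9, -0.8], [0, -0.9, -1], [0, -0.9, -1]], rotation=[[0, 0, 0], [0, 0, 0], [0, 0, 0], [0, 0, 0]], grip=[0.1, 0.1, 0.1, 0.1])

```text
time_s: 22.9
position: [0.574, -0.0751, 0.1887]
tcp_rot: [[0.996, 0.002, 0.091], [-0.091, -0.001, 0.996], [0.002, -1.0, -0.001]]
force: [-0.8, 1.0, -0.5]
opening: 0.45
```

Emit:
arm_command(translation=[[-0.4, 0, -0.4], [-0.8, 0, -0.8], [-1, 0, -1], [-1, 0, -1]], rotation=[[0, 0, 0], [0, 0, 0], [0, 0, 0], [0, 0, 0]], grip=[0.1, 0.1, 0.1, 0.1])

```text
time_s: 23.3
position: [0.4836, -0.1452, 0.1865]
tcp_rot: [[0.996, -0.005, 0.09], [-0.09, 0.003, 0.996], [-0.006, -1.0, 0.003]]
force: [-0.3, -0.2, 0.1]
opening: 0.447
```

Run:
```python
from plan import *
from h import *
plan([])
c=cap('scene');k=cap('top')
cv2.imwrite('sc5.png',c['image']);cv2.imwrite('tp5.png',k['image'])
b=cv2.resize(c['image'][190:250,235:315],(533,400),interpolation=cv2.INTER_CUBIC)
t=cv2.resize(k['image'][145:205,240:280],(267,400),interpolation=cv2.INTER_CUBIC)
cv2.imwrite('pics/c5.png',cv2.convertScaleAbs(np.hstack([b,t]),alpha=1.9))
```

```text
from [ 0.4836 -0.1452  0.1865] hd 84.8
```

View pics/c5.png

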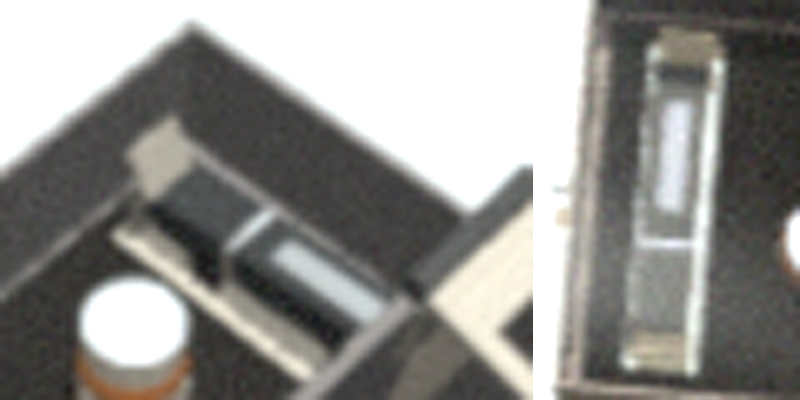

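The case lies between the clips in both views, e.g. (670,200) in the right half. I'll check its height by touching its top near each end with closed fingers.

Run:
```python
from plan import *
plan([(box(-.03,.098,.15),85),(box(-.03,.098,.07),85),(box(-.03,.098,.062),85),(box(-.03,.098,.07),85),(box(.035,.098,.07),85),(box(.035,.098,.062),85)])
```

```text
from [ 0.4865 -0.1447  0.1873] hd 84.9
->  [0.549 0.01  0.15 ] 85
  T [0.302, 0.233, 0.996] Ry -0.001 rows>= 2 left 1
  T [0.302, 0.233, 0.996] Ry -0.0 rows>= 2 left 0
->  [0.549 0.01  0.07 ] 85
  T [0.0, 1.0, 0.0] Ry -0.0 rows>= 2 left 0
->  [0.549 0.01  0.062] 85
  T [0.0, 0.1, 0.0] Ry -0.0 rows>= 1 left 0
->  [0.549 0.01  0.07 ] 85
  T [0.0, -0.1, 0.0] Ry -0.0 rows>= 1 left 0
->  [0.613 0.004 0.07 ] 85
  T [0.813, 0.0, 0.001] Ry -0.0 rows>= 2 left 0
->  [0.613 0.004 0.062] 85
  T [-0.0, 0.1, -0.0] Ry -0.0 rows>= 1 left 0
```

Emit:
arm_command(translation=[[0.3, 0.1, 1], [0.3, 0.23, 1], [0.3, 0.23, 1]], rotation=[[0, 0, 0], [0, 0, 0], [0, 0, 0]], grip=[1, 1, 1])

```text
time_s: 23.7
position: [0.5182, -0.0631, 0.1682]
tcp_rot: [[0.997, -0.003, 0.082], [-0.082, 0.003, 0.997], [-0.003, -1.0, 0.002]]
force: [-0.3, 0.1, -0.9]
opening: 0.26
```

Emit:
arm_command(translation=[[0.3, 0.1, 1], [0.3, 0.23, 1], [0.3, 0.23, 1]], rotation=[[0, 0, 0], [0, 0, 0], [0, 0, 0]], grip=[1, 1, 1])

```text
time_s: 24.0
position: [0.5491, 0.0137, 0.15]
tcp_rot: [[0.997, -0.002, 0.082], [-0.082, 0.001, 0.997], [-0.002, -1.0, 0.001]]
force: [-0.2, -1.0, -0.0]
opening: 0.031
```

Emit:
arm_command(translation=[[0, 0.4, 0], [0, 0.8, 0], [0, 0.95, 0], [0, 0.95, 0], [0, 0.95, 0]], rotation=[[0, 0, 0], [0, 0, 0], [0, 0, 0], [0, 0, 0], [0, 0, 0]], grip=[1, 1, 1, 1, 1])

```text
time_s: 24.5
position: [0.5492, 0.0092, 0.0763]
tcp_rot: [[0.996, 0.001, 0.088], [-0.088, -0.0, 0.996], [0.001, -1.0, -0.0]]
force: [0.1, -0.0, -1.6]
opening: 0.005
```

Emit:
arm_command(translation=[[0, 0.05, 0], [0, 0.1, 0], [0, 0.12, 0], [0, 0.12, 0]], rotation=[[0, 0, 0], [0, 0, 0], [0, 0, 0], [0, 0, 0]], grip=[1, 1, 1, 1])

```text
time_s: 24.9
position: [0.5486, 0.0095, 0.0663]
tcp_rot: [[0.996, 0.0, 0.088], [-0.088, -0.0, 0.996], [0.0, -1.0, -0.0]]
force: [0.1, 0.0, 0.3]
opening: 0.006
```

Emit:
arm_command(translation=[[0, 0.03, 0], [0, 0.05, 0], [0, 0.05, 0]], rotation=[[0, 0, 0], [0, 0, 0], [0, 0, 0]], grip=[1, 1, 1])

```text
time_s: 25.2
position: [0.549, 0.0095, 0.0633]
tcp_rot: [[0.996, 0.001, 0.087], [-0.087, -0.0, 0.996], [0.001, -1.0, -0.0]]
force: [-1.6, -0.2, 8.1]
opening: 0.004
```

Emit:
arm_command(translation=[[0, 0.02, 0], [0, 0.02, 0], [0, 0.02, 0]], rotation=[[0, 0, 0], [0, 0, 0], [0, 0, 0]], grip=[1, 1, 1])

```text
time_s: 25.5
position: [0.5501, 0.0094, 0.0624]
tcp_rot: [[0.996, 0.004, 0.087], [-0.087, -0.001, 0.996], [0.004, -1.0, -0.0]]
force: [-1.2, 1.2, 10.9]
opening: 0.009
```

Emit:
arm_command(translation=[[0, -0.2, 0], [0, -0.2, 0], [0.4, -0.2, 0], [0.8, -0.2, 0], [0.8, -0.2, 0]], rotation=[[0, 0, 0], [0, 0, 0], [0, 0, 0], [0, 0, 0], [0, 0, 0]], grip=[1, 1, 1, 1, 1])

```text
time_s: 26.0
position: [0.6177, 0.0029, 0.0767]
tcp_rot: [[0.996, 0.008, 0.088], [-0.088, -0.001, 0.996], [0.008, -1.0, -0.001]]
force: [-0.7, -1.4, 0.1]
opening: 0.006
```

Emit:
arm_command(translation=[[0, 0.08, 0], [0, 0.16, 0], [0, 0.18, 0], [0, 0.18, 0]], rotation=[[0, 0, 0], [0, 0, 0], [0, 0, 0], [0, 0, 0]], grip=[1, 1, 1, 1])

```text
time_s: 26.4
position: [0.6105, 0.0043, 0.0624]
tcp_rot: [[0.996, -0.003, 0.087], [-0.087, 0.0, 0.996], [-0.003, -1.0, 0.0]]
force: [-2.1, -0.1, 7.8]
opening: 0.004
```

Emit:
arm_command(translation=[[0, 0.02, 0], [0, 0.02, 0], [0, 0.02, 0]], rotation=[[0, 0, 0], [0, 0, 0], [0, 0, 0]], grip=[1, 1, 1])

```text
time_s: 26.7
position: [0.6105, 0.0043, 0.0623]
tcp_rot: [[0.996, -0.002, 0.087], [-0.087, 0.0, 0.996], [-0.002, -1.0, 0.0]]
force: [-4.0, 0.4, 16.6]
opening: 0.004
```

Both ends of the case top sit at about 0.040 m, so it is home. Next I'll work out the lid angle and the path for closing it.

```bash
cat > lid.py <<'E'
from plan import *
from h import *
c=still('top')
def ang(uv,y):
    f=lambda t:np.linalg.norm(px(c,box(.095-.19*np.cos(t)+0,y,.0725+.19*np.sin(t)))-uv)
    ts=np.linspace(1,1.9,91);v=[f(t) for t in ts];i=int(np.argmin(v));return ts[i],v[i]
print('lid',ang((249-.4,113.6-.4),.145))
plan([(box(.02,.02,.30),85),(box(.16,-.125,.32),85),(box(.16,-.125,.235),85)])
s=None
pts=[]
for t in(1.6,1.4,1.2,1.0,.8,.6,.4,.2,.08,-.02):
    r=.15;x=.095-r*np.cos(t)+.006*np.sin(t)+.0095;z=.0725+r*np.sin(t)+.006*np.cos(t)+.022
    pts.append((x-.002*np.sin(t),z-.002*np.cos(t)))
print(np.round(pts,4).tolist())
p=np.array(pts)
print('dx',(np.diff(p[:,0])/.08).round(3),'dy',(-np.diff(p[:,1])/.08).round(3))
E
python3 lid.py
```

```text
lid (np.float64(1.7399999999999998), np.float64(0.7558858545923226))
from [0.6105 0.0043 0.0623] hd 85.0
->  [ 0.592 -0.072  0.3  ] 85
  T [-0.05, -0.99, -0.325] Ry -0.0 rows>= 2 left 2
  T [-0.051, -0.99, -0.324] Ry -0.0 rows>= 2 left 1
  T [-0.05, -0.991, -0.325] Ry -0.0 rows>= 2 left 0
->  [ 0.719 -0.229  0.32 ] 85
  T [0.875, -0.125, -0.906] Ry -0.0 rows>= 3 left 1
  T [0.875, -0.125, -0.906] Ry -0.0 rows>= 3 left 0
->  [ 0.719 -0.229  0.235] 85
  T [0.0, 0.531, 0.0] Ry -0.0 rows>= 1 left 1
  T [0.0, 0.532, 0.0] Ry -0.0 rows>= 1 left 0
[[0.1129, 0.2443], [0.0829, 0.243], [0.0539, 0.2358], [0.0268, 0.2229], [0.0029, 0.2049], [-0.017, 0.1825], [-0.0321, 0.1566], [-0.0417, 0.1282], [-0.0447, 0.1105], [-0.0455, 0.0955]]
dx [-0.374 -0.363 -0.338 -0.299 -0.249 -0.188 -0.12  -0.037 -0.011] dy [0.017 0.091 0.161 0.225 0.28  0.324 0.355 0.222 0.187]
```

Emit:
arm_command(translation=[[-0.05, -0.5, 0], [-0.05, -1, -0.3], [-0.05, -1, -0.3]], rotation=[[0, 0, 0], [0, 0, 0], [0, 0, 0]], grip=[1, 1, 1])

```text
time_s: 27.0
position: [0.6084, -0.0219, 0.1449]
tcp_rot: [[0.996, 0.008, 0.089], [-0.089, -0.003, 0.996], [0.009, -1.0, -0.002]]
force: [1.1, 1.7, 0.8]
opening: 0.006
```

Emit:
arm_command(translation=[[-0.05, -0.5, -0.3], [-0.05, -1, -0.3], [-0.05, -1, -0.3]], rotation=[[0, 0, 0], [0, 0, 0], [0, 0, 0]], grip=[1, 1, 1])

```text
time_s: 27.3
position: [0.6022, -0.0441, 0.2246]
tcp_rot: [[0.996, 0.008, 0.089], [-0.089, -0.002, 0.996], [0.009, -1.0, -0.001]]
force: [-0.2, 0.3, 0.2]
opening: 0.006
```

Emit:
arm_command(translation=[[-0.05, -0.5, -0.3], [-0.05, -1, -0.35], [-0.05, -1, -0.35]], rotation=[[0, 0, 0], [0, 0, 0], [0, 0, 0]], grip=[1, 1, 1])

```text
time_s: 27.6
position: [0.5957, -0.0719, 0.3044]
tcp_rot: [[0.996, 0.008, 0.089], [-0.088, -0.003, 0.996], [0.009, -1.0, -0.002]]
force: [1.1, 0.6, 0.1]
opening: 0.001
```

Emit:
arm_command(translation=[[0.3, -0.13, -0.5], [0.6, -0.13, -0.9], [0.88, -0.13, -0.9], [0.88, -0.13, -0.9]], rotation=[[0, 0, 0], [0, 0, 0], [0, 0, 0], [0, 0, 0]], grip=[1, 1, 1, 1])

```text
time_s: 28.0
position: [0.6584, -0.1492, 0.3073]
tcp_rot: [[0.996, -0.003, 0.089], [-0.089, 0.002, 0.996], [-0.003, -1.0, 0.002]]
force: [-1.3, 0.1, 0.2]
opening: 0.004
```

Emit:
arm_command(translation=[[0.4, -0.12, -0.5], [0.88, -0.12, -0.91], [0.88, -0.12, -0.91], [0.88, -0.12, -0.91]], rotation=[[0, 0, 0], [0, 0, 0], [0, 0, 0], [0, 0, 0]], grip=[1, 1, 1, 1])

```text
time_s: 28.4
position: [0.7202, -0.2268, 0.3169]
tcp_rot: [[0.996, -0.005, 0.088], [-0.088, 0.003, 0.996], [-0.006, -1.0, 0.002]]
force: [-0.5, 0.1, 0.9]
opening: 0.004
```

Run:
```python
from plan import *
plan([(box(.16,-.125,.244),85),(box(.1129,-.125,.2443),85)])
```

```text
from [ 0.7202 -0.2268  0.3169] hd 84.9
->  [ 0.719 -0.229  0.244] 85
  T [-0.019, 0.912, -0.027] Ry -0.001 rows>= 2 left 0
->  [ 0.672 -0.225  0.244] 85
  T [-0.589, -0.004, 0.0] Ry 0.0 rows>= 2 left 0
```

Emit:
arm_command(translation=[[0, 0.5, 0], [0, 0.91, 0], [0, 0.91, 0]], rotation=[[0, 0, 0], [0, 0, 0], [0, 0, 0]], grip=[1, 1, 1])

```text
time_s: 28.7
position: [0.7166, -0.2233, 0.2409]
tcp_rot: [[0.996, -0.014, 0.086], [-0.086, 0.007, 0.996], [-0.014, -1.0, 0.006]]
force: [-0.9, 0.1, 0.3]
opening: 0.007
```

Emit:
arm_command(translation=[[-0.2, 0, 0], [-0.4, 0, 0], [-0.6, 0, 0], [-0.6, 0, 0]], rotation=[[0, 0, 0], [0, 0, 0], [0, 0, 0], [0, 0, 0]], grip=[1, 1, 1, 1])

```text
time_s: 29.1
position: [0.6726, -0.2216, 0.2504]
tcp_rot: [[0.996, 0.001, 0.087], [-0.087, -0.0, 0.996], [0.001, -1.0, -0.0]]
force: [0.8, 0.6, -0.1]
opening: 0.005
```

Emit:
arm_command(translation=[[-0.19, 0.01, 0], [-0.37, 0.02, 0], [-0.55, 0.06, 0], [-0.74, 0.11, 0], [-0.74, 0.11, 0]], rotation=[[0, 0, 0], [0, 0, 0], [0, 0, 0], [0, 0, 0], [0, 0, 0]], grip=[1, 1, 1, 1, 1])

```text
time_s: 29.6
position: [0.6138, -0.2171, 0.2402]
tcp_rot: [[0.996, -0.0, 0.087], [-0.087, -0.0, 0.996], [-0.0, -1.0, -0.0]]
force: [-0.5, 0.9, -0.6]
opening: 0.003
```

Emit:
arm_command(translation=[[-0.17, 0.08, 0], [-0.34, 0.16, 0], [-0.49, 0.27, 0], [-0.64, 0.39, 0], [-0.64, 0.39, 0]], rotation=[[0, 0, 0], [0, 0, 0], [0, 0, 0], [0, 0, 0], [0, 0, 0]], grip=[1, 1, 1, 1, 1])

```text
time_s: 30.1
position: [0.5623, -0.2127, 0.2073]
tcp_rot: [[0.996, -0.003, 0.087], [-0.087, 0.001, 0.996], [-0.003, -1.0, 0.001]]
force: [-0.0, -0.0, -0.8]
opening: 0.003
```

Run:
```python
from plan import *
plan([(box(.0029,-.125,.2049),85),(box(-.017,-.125,.1825),85),(box(-.0321,-.125,.1566),85)])
```

```text
from [ 0.5623 -0.2127  0.2073] hd 85.0
->  [ 0.562 -0.215  0.205] 85
  T [-0.001, 0.03, -0.032] Ry -0.0 rows>= 1 left 0
->  [ 0.542 -0.213  0.182] 85
  T [-0.249, 0.28, 0.0] Ry -0.0 rows>= 1 left 0
->  [ 0.527 -0.212  0.157] 85
  T [-0.188, 0.324, 0.0] Ry -0.0 rows>= 1 left 0
```

```bash
cat > tri.py <<'E'
from plan import *
from h import *
import sys
C={n:cap(n) for n in('top','scene')}
k,s=np.cos(BYAW),np.sin(BYAW)
for th in sys.argv[1:]:
    D={n:models.spot_point(n,th)[:4] for n in C}
    for a in D['top']:
        for b in D['scene']:
            r1,r2=ray(C['top'],S(a['point'])),ray(C['scene'],S(b['point']));p=tri(r1,r2)
            e=max(np.linalg.norm(px(C['top'],p)-S(a['point'])),np.linalg.norm(px(C['scene'],p)-S(b['point'])))
            d=p[:2]-[BX,BY]
            if e<5:print(th,round(a['conf'],2),round(b['conf'],2),'world',p.round(3),'box',np.round([k*d[0]+s*d[1],-s*d[0]+k*d[1],p[2]],3),'err',round(e,1))
E
python3 tri.py hasp_hinge hasp_end
```

```text
hasp_hinge 0.64 0.58 world [ 0.524 -0.095  0.21 ] box [-0.045 -0.009  0.21 ] err 0.5
```

Emit:
arm_command(translation=[[-0.13, 0.15, 0], [-0.25, 0.3, 0], [-0.35, 0.46, 0], [-0.44, 0.62, 0], [-0.44, 0.62, 0]], rotation=[[0, 0, 0], [0, 0, 0], [0, 0, 0], [0, 0, 0], [0, 0, 0]], grip=[1, 1, 1, 1, 1])

```text
time_s: 30.9
position: [0.5272, -0.2097, 0.1569]
tcp_rot: [[0.996, -0.003, 0.088], [-0.088, 0.002, 0.996], [-0.004, -1.0, 0.002]]
force: [0.9, -0.3, -0.8]
opening: 0.004
```

Emit:
arm_command(translation=[[-0.06, 0.18, 0], [-0.12, 0.35, 0], [-0.15, 0.5, 0], [-0.16, 0.58, 0], [-0.16, 0.58, 0]], rotation=[[0, 0, 0], [0, 0, 0], [0, 0, 0], [0, 0, 0], [0, 0, 0]], grip=[1, 1, 1, 1, 1])

```text
time_s: 31.4
position: [0.5154, -0.2089, 0.111]
tcp_rot: [[0.996, -0.002, 0.088], [-0.088, 0.001, 0.996], [-0.002, -1.0, 0.001]]
force: [-0.3, -0.7, 0.3]
opening: 0.004
```

Emit:
arm_command(translation=[[0, 0.05, 0], [0, 0.1, 0], [0, 0.13, 0], [0, 0.13, 0]], rotation=[[0, 0, 0], [0, 0, 0], [0, 0, 0], [0, 0, 0]], grip=[1, 1, 1, 1])

```text
time_s: 31.8
position: [0.5157, -0.2092, 0.1011]
tcp_rot: [[0.996, -0.0, 0.088], [-0.088, 0.0, 0.996], [-0.0, -1.0, 0.0]]
force: [-1.4, -0.4, -0.2]
opening: 0.001
```

Emit:
arm_command(translation=[[0, 0.03, 0], [0, 0.05, 0], [0, 0.05, 0], [0, 0.05, 0]], rotation=[[0, 0, 0], [0, 0, 0], [0, 0, 0], [0, 0, 0]], grip=[1, 1, 1, 1])

```text
time_s: 32.2
position: [0.5159, -0.2092, 0.1007]
tcp_rot: [[0.996, 0.001, 0.087], [-0.087, -0.001, 0.996], [0.001, -1.0, -0.001]]
force: [-5.0, 2.9, 21.2]
opening: -0.0
```

```bash
python3 tri.py hasp_hinge hasp_end staple pin
```

```text
pin 0.49 0.51 world [ 0.426 -0.355  0.088] box [-0.121 -0.277  0.088] err 1.4
```

```bash
cat > hasp.py <<'E'
from plan import *
def wp(h,rho,side,t=.0005):
    x=-.100-rho*np.sin(h)-t*np.cos(h); z=.076-rho*np.cos(h)+t*np.sin(h)
    return np.array([x+(.0095 if side=='f' else -.0095),z+.022])
H=[(3.5,'f'),(3.1,'f'),(2.7,'f'),(2.3,'f'),(1.9,'f'),(1.55,'f'),(1.55,'r'),(1.2,'r'),(.9,'r'),(.6,'r'),(.3,'r'),(.1,'r'),(0,'r')]
P=np.array([wp(h,.045 if s=='f' else .042,s) for h,s in H])
for i,(h,s) in enumerate(H): print(h,s,P[i].round(4), '' if i==0 else ((P[i]-P[i-1])*[1,-1]/.08).round(2))
plan([(box(-.045,-.125,.19),85),(box(-.04,.036,.19),85),(box(-.04,.036,P[1][1]),85),(box(P[1][0],.036,P[1][1]),85)])
E
python3 hasp.py
```

```text
3.5 f [-0.0742  0.14  ] 
3.1 f [-0.0919  0.143 ] [-0.22 -0.04]
2.7 f [-0.1093  0.1389] [-0.22  0.05]
2.3 f [-0.1237  0.1284] [-0.18  0.13]
1.9 f [-0.1329  0.113 ] [-0.11  0.19]
1.55 f [-0.1355  0.0976] [-0.03  0.19]
1.55 r [-0.1515  0.0976] [-0.2 -0. ]
1.2 r [-0.1488  0.0832] [0.03 0.18]
0.9 r [-0.1427  0.0723] [0.08 0.14]
0.6 r [-0.1336  0.0636] [0.11 0.11]
0.3 r [-0.1224  0.058 ] [0.14 0.07]
0.1 r [-0.1142  0.0563] [0.1  0.02]
0 r [-0.11   0.056] [0.05 0.  ]
from [ 0.5159 -0.2092  0.1007] hd 85.0
->  [ 0.514 -0.211  0.19 ] 85
  T [-0.009, -0.558, -0.012] Ry 0.0 rows>= 1 left 1
  T [-0.009, -0.558, -0.012] Ry 0.0 rows>= 1 left 0
->  [ 0.533 -0.051  0.19 ] 85
  T [0.021, 0.0, 0.671] Ry 0.0 rows>= 2 left 2
  T [0.02, 0.0, 0.671] Ry 0.0 rows>= 2 left 1
  T [0.021, 0.0, 0.67] Ry 0.0 rows>= 2 left 0
->  [ 0.533 -0.051  0.143] 85
  T [-0.0, 0.588, 0.0] Ry 0.0 rows>= 2 left 0
->  [ 0.482 -0.047  0.143] 85
  T [-0.648, -0.0, -0.0] Ry 0.0 rows>= 2 left 0
```

Emit:
arm_command(translation=[[0, -0.4, 0], [0, -0.8, 0], [0, -1, 0], [0, -1, 0]], rotation=[[0, 0, 0], [0, 0, 0], [0, 0, 0], [0, 0, 0]], grip=[1, 1, 1, 1])

```text
time_s: 33.1
position: [0.5174, -0.2102, 0.1801]
tcp_rot: [[0.996, 0.005, 0.087], [-0.087, -0.004, 0.996], [0.006, -1.0, -0.003]]
force: [0.1, 0.1, -0.4]
opening: 0.008
```

Emit:
arm_command(translation=[[0, -0.12, 0.5], [0.03, -0.12, 1], [0.03, -0.12, 1]], rotation=[[0, 0, 0], [0, 0, 0], [0, 0, 0]], grip=[1, 1, 1])

```text
time_s: 33.4
position: [0.5238, -0.1252, 0.1858]
tcp_rot: [[0.996, -0.003, 0.084], [-0.084, 0.003, 0.996], [-0.004, -1.0, 0.003]]
force: [0.0, -0.4, 0.7]
opening: 0.003
```

Emit:
arm_command(translation=[[0, 0, 0.5], [0.03, 0, 1], [0.03, 0, 1], [0.03, 0, 1]], rotation=[[0, 0, 0], [0, 0, 0], [0, 0, 0], [0, 0, 0]], grip=[1, 1, 1, 1])

```text
time_s: 33.8
position: [0.5342, -0.05, 0.186]
tcp_rot: [[0.996, -0.001, 0.085], [-0.085, -0.0, 0.996], [-0.001, -1.0, -0.0]]
force: [0.1, -0.5, -0.3]
opening: 0.008
```

```bash
python3 - <<'E'
from plan import *
plan([(box(-.04,.036,.143),85),(box(-.092,.036,.143),85)])
E
python3 tri.py hasp_hinge hasp_end staple
```

```text
from [ 0.5342 -0.05    0.186 ] hd 85.1
->  [ 0.533 -0.051  0.143] 85
  T [-0.011, 0.538, -0.015] Ry 0.002 rows>= 1 left 0
->  [ 0.481 -0.047  0.143] 85
  T [-0.65, -0.0, -0.0] Ry -0.0 rows>= 2 left 0
hasp_end 0.43 0.5 world [ 0.474 -0.072  0.115] box [-0.097  0.01   0.115] err 3.0
staple 0.53 0.85 world [ 0.635 -0.257  0.365] box [ 0.079 -0.16   0.365] err 0.5
```

Emit:
arm_command(translation=[[-0.01, 0.3, 0], [-0.01, 0.54, 0], [-0.01, 0.54, 0]], rotation=[[0, 0, 0], [0, 0, 0], [0, 0, 0]], grip=[1, 1, 1])

```text
time_s: 34.5
position: [0.5319, -0.0501, 0.1418]
tcp_rot: [[0.996, -0.005, 0.088], [-0.088, 0.002, 0.996], [-0.005, -1.0, 0.001]]
force: [-0.2, 0.5, -0.0]
opening: 0.006
```

Emit:
arm_command(translation=[[-0.16, 0, 0], [-0.32, 0, 0], [-0.5, 0, 0], [-0.65, 0, 0], [-0.65, 0, 0]], rotation=[[0, 0, 0], [0, 0, 0], [0, 0, 0], [0, 0, 0], [0, 0, 0]], grip=[1, 1, 1, 1, 1])

```text
time_s: 35.0
position: [0.4803, -0.0453, 0.1442]
tcp_rot: [[0.996, -0.001, 0.088], [-0.088, 0.0, 0.996], [-0.002, -1.0, 0.0]]
force: [0.4, 1.0, -0.2]
opening: 0.004
```

Emit:
arm_command(translation=[[-0.22, 0.05, 0], [-0.4, 0.18, 0], [-0.51, 0.37, 0], [-0.54, 0.56, 0], [-0.54, 0.56, 0]], rotation=[[0, 0, 0], [0, 0, 0], [0, 0, 0], [0, 0, 0], [0, 0, 0]], grip=[1, 1, 1, 1, 1])

```text
time_s: 35.5
position: [0.4386, -0.0418, 0.0981]
tcp_rot: [[0.996, -0.002, 0.088], [-0.088, 0.001, 0.996], [-0.002, -1.0, 0.001]]
force: [0.5, 0.5, 0.3]
opening: 0.006
```

```bash
python3 - <<'E'
from plan import *
plan([(box(-.1515,.036,.0976),85),(box(-.1488,.036,.0832),85),(box(-.1427,.036,.0723),85)])
E
python3 tri.py hasp_hinge hasp_end
```

```text
from [ 0.4386 -0.0418  0.0981] hd 85.0
->  [ 0.422 -0.041  0.098] 85
  T [-0.204, 0.006, -0.013] Ry -0.001 rows>= 1 left 0
->  [ 0.425 -0.042  0.083] 85
  T [0.034, 0.18, 0.0] Ry 0.0 rows>= 1 left 0
->  [ 0.431 -0.042  0.072] 85
  T [0.076, 0.136, 0.001] Ry 0.0 rows>= 1 left 0
```

Emit:
arm_command(translation=[[-0.1, 0, 0], [-0.2, 0, 0], [-0.2, 0, 0]], rotation=[[0, 0, 0], [0, 0, 0], [0, 0, 0]], grip=[1, 1, 1])

```text
time_s: 36.1
position: [0.4207, -0.0397, 0.099]
tcp_rot: [[0.996, -0.003, 0.088], [-0.088, 0.001, 0.996], [-0.003, -1.0, 0.001]]
force: [0.1, 0.8, 0.0]
opening: 0.003
```

Emit:
arm_command(translation=[[0, 0.09, 0], [0.03, 0.18, 0], [0.11, 0.32, 0], [0.22, 0.43, 0], [0.22, 0.43, 0]], rotation=[[0, 0, 0], [0, 0, 0], [0, 0, 0], [0, 0, 0], [0, 0, 0]], grip=[1, 1, 1, 1, 1])

```text
time_s: 36.6
position: [0.4422, -0.0424, 0.0631]
tcp_rot: [[0.996, 0.0, 0.087], [-0.087, -0.0, 0.996], [0.0, -1.0, -0.0]]
force: [0.5, 0.4, 0.3]
opening: 0.006
```

Emit:
arm_command(translation=[[0.07, 0.04, 0], [0.14, 0.07, 0], [0.24, 0.09, 0], [0.24, 0.09, 0]], rotation=[[0, 0, 0], [0, 0, 0], [0, 0, 0], [0, 0, 0]], grip=[1, 1, 1, 1])

```text
time_s: 37.0
position: [0.4614, -0.0441, 0.0574]
tcp_rot: [[0.996, 0.003, 0.087], [-0.087, -0.001, 0.996], [0.003, -1.0, -0.001]]
force: [-0.2, -0.7, -0.7]
opening: 0.005
```

Emit:
arm_command(translation=[[0.03, 0, 0], [0.06, 0, 0], [0.06, 0, 0]], rotation=[[0, 0, 0], [0, 0, 0], [0, 0, 0]], grip=[1, 1, 1])

```text
time_s: 37.3
position: [0.4648, -0.0442, 0.0575]
tcp_rot: [[0.996, 0.001, 0.088], [-0.088, -0.0, 0.996], [0.001, -1.0, -0.0]]
force: [0.3, 0.3, -1.5]
opening: 0.005
```

```bash
python3 - <<'E'
from plan import *
s=bot.read_state()
d=np.array(s['position'][:2])-[BX,BY];k,q=np.cos(BYAW),np.sin(BYAW);print(k*d[0]+q*d[1],-q*d[0]+k*d[1],s['position'][2],s['force'])
E
python3 tri.py hasp_hinge hasp_end staple
```

```text
-0.10885167703086271 0.03692781843363438 0.05752344222677312 [ 0.26922029  0.31102768 -1.54457609]
```

Emit:
arm_command(translation=[[0.02, 0, 0], [0.04, 0, 0], [0.04, 0, 0]], rotation=[[0, 0, 0], [0, 0, 0], [0, 0, 0]], grip=[1, 1, 1])

```text
time_s: 38.0
position: [0.4671, -0.0442, 0.0572]
tcp_rot: [[0.996, -0.001, 0.087], [-0.087, 0.0, 0.996], [-0.001, -1.0, 0.0]]
force: [-1.3, 0.5, -0.2]
opening: 0.007
```

Run:
```python
from plan import *
from h import *
s=bot.read_state()
d=np.array(s['position'][:2])-[BX,BY];k,q=np.cos(BYAW),np.sin(BYAW);print(k*d[0]+q*d[1],-q*d[0]+k*d[1],s['position'][2],s['force'])
c=cap('scene')
b=cv2.resize(c['image'][165:315,150:340],(760,600),interpolation=cv2.INTER_CUBIC)
cv2.imwrite('pics/h1.png',cv2.convertScaleAbs(b,alpha=1.8))
```

```text
-0.10651023665173766 0.03712275461928702 0.05723247540614554 [-1.31910167  0.54632685 -0.18537467]
```

Emit:
arm_command(translation=[[0.02, 0, 0], [0.04, 0, 0], [0.04, 0, 0]], rotation=[[0, 0, 0], [0, 0, 0], [0, 0, 0]], grip=[1, 1, 1])

```text
time_s: 38.35
position: [0.4686, -0.0437, 0.0571]
tcp_rot: [[0.996, -0.005, 0.088], [-0.088, 0.002, 0.996], [-0.005, -1.0, 0.001]]
force: [-4.9, 1.5, 1.5]
opening: 0.005
```

Emit:
arm_command(translation=[[0.02, 0, 0], [0.02, 0, 0], [0.02, 0, 0]], rotation=[[0, 0, 0], [0, 0, 0], [0, 0, 0]], grip=[1, 1, 1])

```text
time_s: 38.65
position: [0.4687, -0.0436, 0.0571]
tcp_rot: [[0.996, -0.008, 0.088], [-0.088, 0.002, 0.996], [-0.008, -1.0, 0.002]]
force: [-8.1, 0.3, 3.5]
opening: 0.008
```

Emit:
arm_command(translation=[[-0.2, 0, 0], [-0.4, 0, 0], [-0.4, -0.4, 0], [-0.4, -1, 0], [-0.4, -1, 0]], rotation=[[0, 0, 0], [0, 0, 0], [0, 0, 0], [0, 0, 0], [0, 0, 0]], grip=[1, 1, 1, 1, 1])

```text
time_s: 39.15
position: [0.4449, -0.0435, 0.1419]
tcp_rot: [[0.996, 0.013, 0.087], [-0.087, -0.005, 0.996], [0.013, -1.0, -0.004]]
force: [1.9, -0.3, 0.2]
opening: 0.006
```

Emit:
arm_command(translation=[[0, -0.5, -0.5], [0, -1, -1], [0, -1, -1]], rotation=[[0, 0, 0], [0, 0, 0], [0, 0, 0]], grip=[0, 0, 0])

```text
time_s: 39.45
position: [0.4367, -0.1259, 0.2206]
tcp_rot: [[0.996, 0.009, 0.09], [-0.089, -0.006, 0.996], [0.01, -1.0, -0.005]]
force: [0.5, -0.4, 0.1]
opening: 0.195
```

Emit:
arm_command(translation=[[0, 0, -0.5], [0, -0.2, -1], [0, -0.2, -1], [0, -0.2, -1]], rotation=[[0, 0, 0], [0, 0, 0], [0, 0, 0], [0, 0, 0]], grip=[0, 0, 0, 0])

```text
time_s: 39.85
position: [0.4264, -0.2017, 0.2327]
tcp_rot: [[0.996, -0.0, 0.09], [-0.09, 0.001, 0.996], [-0.0, -1.0, 0.001]]
force: [-0.1, 0.1, 0.7]
opening: 0.482
```

```bash
python3 tri.py hasp_hinge hasp_end staple pin
python3 - <<'E'
from plan import *
from h import *
c=cap('scene');k=cap('top')
print(bot.read_state()['position'])
cv2.imwrite('sc6.png',c['image']);cv2.imwrite('tp6.png',k['image'])
b=cv2.resize(c['image'][195:275,185:285],(500,400),interpolation=cv2.INTER_CUBIC)
t=cv2.resize(k['image'][185:235,265:315],(400,400),interpolation=cv2.INTER_CUBIC)[:,50:350]
u=np.hstack([cv2.resize(c['image'][255:325,90:190],(400,280//1),interpolation=cv2.INTER_CUBIC)[:200],cv2.resize(k['image'][200:240,350:410],(400,267),interpolation=cv2.INTER_CUBIC)[:200]])
cv2.imwrite('pics/h2.png',cv2.convertScaleAbs(np.vstack([np.hstack([b,t]),u]),alpha=1.8))
E
```

```text
hasp_hinge 0.78 0.63 world [ 0.467 -0.087  0.073] box [-0.103 -0.006  0.073] err 2.6
hasp_end 0.74 0.74 world [ 0.516 -0.087  0.123] box [-0.054 -0.001  0.123] err 1.4
staple 0.68 0.85 world [ 0.45  -0.081  0.037] box [-0.121 -0.002  0.037] err 1.1
[ 0.42654744 -0.20113301  0.23336452]
```

View pics/h2.png

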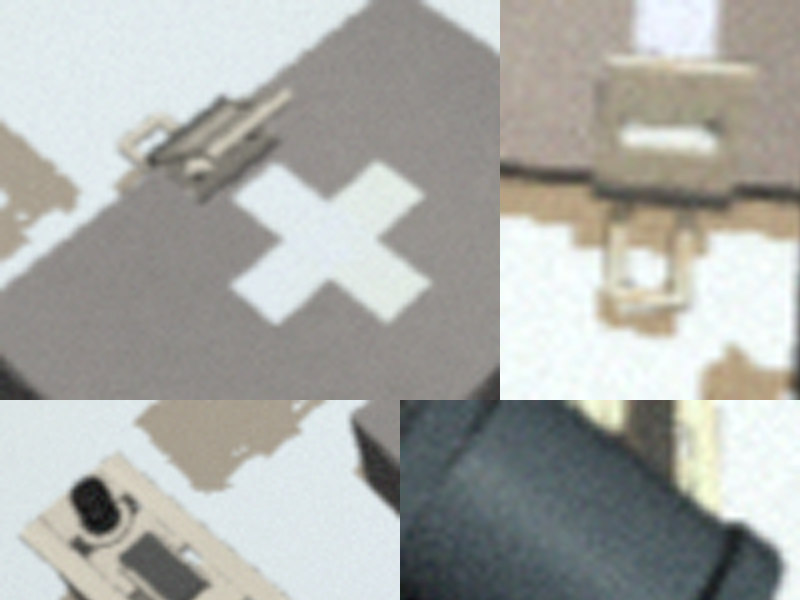

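The lid is shut, but the first sweep missed the hasp. It still leans back near its stop, with its end at box (-54, 0, 123) mm. I'll repeat with the tip lower and centred, fingers 39 mm apart so they push the side bars and straddle the staple.

Run:
```python
from plan import *
y=-.002
plan([(box(-.028,-.1,.235),85),(box(-.024,y,.19),85),(box(-.024,y,.117),85),(box(-.078,y,.117),85),(box(-.085,y,.143),85),(box(-.0919,y,.143),85)])
```

```text
from [ 0.4265 -0.2011  0.2334] hd 85.0
->  [ 0.533 -0.188  0.235] 85
  T [0.658, -0.01, 0.143] Ry -0.0 rows>= 2 left 1
  T [0.658, -0.01, 0.142] Ry -0.0 rows>= 2 left 0
->  [ 0.546 -0.09   0.19 ] 85
  T [0.025, 0.281, 0.613] Ry -0.0 rows>= 2 left 1
  T [0.025, 0.281, 0.612] Ry -0.0 rows>= 2 left 0
->  [ 0.546 -0.09   0.117] 85
  T [-0.0, 0.913, 0.0] Ry -0.0 rows>= 2 left 0
->  [ 0.492 -0.086  0.117] 85
  T [-0.675, -0.0, -0.0] Ry -0.0 rows>= 2 left 0
->  [ 0.485 -0.085  0.143] 85
  T [-0.088, -0.325, -0.0] Ry -0.0 rows>= 1 left 0
->  [ 0.478 -0.084  0.143] 85
  T [-0.086, -0.0, -0.0] Ry -0.0 rows>= 1 left 0
```

Emit:
arm_command(translation=[[0.66, 0, 0.14], [0.66, 0, 0.14], [0.66, 0, 0.14]], rotation=[[0, 0, 0], [0, 0, 0], [0, 0, 0]], grip=[0.1, 0.1, 0.1])

```text
time_s: 40.75
position: [0.481, -0.1948, 0.2333]
tcp_rot: [[0.996, 0.0, 0.086], [-0.086, -0.0, 0.996], [0.0, -1.0, -0.0]]
force: [-0.2, 0.0, -0.7]
opening: 0.452
```

Emit:
arm_command(translation=[[0.66, 0, 0.14], [0.66, 0, 0.14], [0.66, 0, 0.14]], rotation=[[0, 0, 0], [0, 0, 0], [0, 0, 0]], grip=[0.1, 0.1, 0.1])

```text
time_s: 41.05
position: [0.5334, -0.1881, 0.2331]
tcp_rot: [[0.996, -0.001, 0.087], [-0.087, 0.0, 0.996], [-0.001, -1.0, 0.0]]
force: [-0.2, -0.7, 0.2]
opening: 0.453
```

Emit:
arm_command(translation=[[0.02, 0.28, 0.61], [0.02, 0.28, 0.61], [0.02, 0.28, 0.61]], rotation=[[0, 0, 0], [0, 0, 0], [0, 0, 0]], grip=[0.1, 0.1, 0.1])

```text
time_s: 41.35
position: [0.5373, -0.1387, 0.2103]
tcp_rot: [[0.996, -0.004, 0.086], [-0.086, 0.001, 0.996], [-0.004, -1.0, 0.001]]
force: [0.4, -0.4, 0.6]
opening: 0.451
```

Emit:
arm_command(translation=[[0.02, 0.28, 0.61], [0.02, 0.28, 0.61], [0.02, 0.28, 0.61], [0.02, 0.28, 0.61]], rotation=[[0, 0, 0], [0, 0, 0], [0, 0, 0], [0, 0, 0]], grip=[0.1, 0.1, 0.1, 0.1])

```text
time_s: 41.75
position: [0.5457, -0.0927, 0.1893]
tcp_rot: [[0.996, 0.001, 0.088], [-0.088, -0.001, 0.996], [0.002, -1.0, -0.001]]
force: [0.9, 0.8, 0.4]
opening: 0.45
```

Run:
```python
from plan import *
y=-.002
plan([(box(-.024,y,.117),85),(box(-.078,y,.117),85)]);print(bot.read_state()['opening'])
```

```text
from [ 0.5457 -0.0927  0.1893] hd 84.9
->  [ 0.546 -0.09   0.117] 85
  T [0.001, 0.904, 0.031] Ry -0.001 rows>= 2 left 0
->  [ 0.492 -0.086  0.117] 85
  T [-0.675, -0.0, -0.001] Ry 0.0 rows>= 2 left 0
0.44952640295239443
```

Emit:
arm_command(translation=[[0, 0.45, 0.03], [0, 0.9, 0.03], [0, 0.9, 0.03], [0, 0.9, 0.03]], rotation=[[0, 0, 0], [0, 0, 0], [0, 0, 0], [0, 0, 0]], grip=[0.1, 0.1, 0.1, 0.1])

```text
time_s: 42.15
position: [0.5458, -0.0902, 0.117]
tcp_rot: [[0.996, -0.0, 0.089], [-0.089, -0.0, 0.996], [-0.0, -1.0, -0.0]]
force: [-0.1, 0.1, 0.9]
opening: 0.454
```

Emit:
arm_command(translation=[[-0.17, 0, 0], [-0.34, 0, 0], [-0.51, 0, 0], [-0.68, 0, 0], [-0.68, 0, 0]], rotation=[[0, 0, 0], [0, 0, 0], [0, 0, 0], [0, 0, 0], [0, 0, 0]], grip=[0.1, 0.1, 0.1, 0.1, 0.1])

```text
time_s: 42.65
position: [0.4939, -0.0857, 0.1205]
tcp_rot: [[0.996, 0.009, 0.088], [-0.088, -0.004, 0.996], [0.009, -1.0, -0.003]]
force: [1.0, -0.4, 1.4]
opening: 0.453
```

Emit:
arm_command(translation=[[-0.05, -0.15, 0], [-0.09, -0.3, 0], [-0.17, -0.3, 0], [-0.17, -0.3, 0]], rotation=[[0, 0, 0], [0, 0, 0], [0, 0, 0], [0, 0, 0]], grip=[0.1, 0.1, 0.1, 0.1])

```text
time_s: 43.05
position: [0.477, -0.0829, 0.1412]
tcp_rot: [[0.996, -0.0, 0.088], [-0.088, -0.0, 0.996], [-0.0, -1.0, -0.0]]
force: [-0.6, -0.3, 0.3]
opening: 0.452
```

Emit:
arm_command(translation=[[-0.22, 0.05, 0], [-0.4, 0.18, 0], [-0.51, 0.37, 0], [-0.54, 0.56, 0], [-0.54, 0.56, 0]], rotation=[[0, 0, 0], [0, 0, 0], [0, 0, 0], [0, 0, 0], [0, 0, 0]], grip=[0.1, 0.1, 0.1, 0.1, 0.1])

```text
time_s: 43.55
position: [0.4327, -0.0784, 0.0941]
tcp_rot: [[0.996, -0.005, 0.088], [-0.088, 0.002, 0.996], [-0.006, -1.0, 0.002]]
force: [-0.6, -0.4, 1.3]
opening: 0.449
```

```bash
python3 - <<'E'
from plan import *
y=-.002
plan([(box(-.1515,y,.0976),85)])
E
python3 tri.py hasp_hinge hasp_end
```

```text
from [ 0.4327 -0.0784  0.0941] hd 85.0
->  [ 0.419 -0.079  0.098] 85
  T [-0.171, -0.043, -0.025] Ry -0.001 rows>= 1 left 0
```

Emit:
arm_command(translation=[[-0.09, -0.02, -0.02], [-0.17, -0.04, -0.02], [-0.17, -0.04, -0.02]], rotation=[[0, 0, 0], [0, 0, 0], [0, 0, 0]], grip=[0.1, 0.1, 0.1])

```text
time_s: 44.15
position: [0.4195, -0.0791, 0.0993]
tcp_rot: [[0.996, -0.002, 0.088], [-0.088, 0.001, 0.996], [-0.002, -1.0, 0.001]]
force: [-0.1, -0.9, 0.2]
opening: 0.448
```

Emit:
arm_command(translation=[[0, 0.09, 0], [0.03, 0.18, 0], [0.11, 0.32, 0], [0.22, 0.43, 0], [0.22, 0.43, 0]], rotation=[[0, 0, 0], [0, 0, 0], [0, 0, 0], [0, 0, 0], [0, 0, 0]], grip=[0.1, 0.1, 0.1, 0.1, 0.1])

```text
time_s: 44.65
position: [0.4401, -0.0815, 0.063]
tcp_rot: [[0.996, 0.0, 0.087], [-0.087, 0.0, 0.996], [0.0, -1.0, 0.0]]
force: [-0.5, 0.7, 0.4]
opening: 0.447
```

```bash
python3 - <<'E'
from plan import *
y=-.002
plan([(box(-.1224,y,.058),85),(box(-.1142,y,.0563),85),(box(-.11,y,.056),85)]);print(bot.read_state()['force'])
E
python3 tri.py hasp_hinge hasp_end staple
```

```text
from [ 0.4401 -0.0815  0.063 ] hd 85.0
->  [ 0.448 -0.082  0.058] 85
  T [0.097, 0.063, 0.006] Ry -0.0 rows>= 1 left 0
->  [ 0.456 -0.082  0.056] 85
  T [0.102, 0.021, -0.0] Ry -0.0 rows>= 1 left 0
->  [ 0.46  -0.083  0.056] 85
  T [0.053, 0.004, -0.0] Ry -0.0 rows>= 1 left 0
[-0.48819217  0.65728528  0.43838324]
```

Emit:
arm_command(translation=[[0.05, 0.03, 0], [0.1, 0.06, 0], [0.15, 0.08, 0], [0.2, 0.09, 0], [0.2, 0.09, 0]], rotation=[[0, 0, 0], [0, 0, 0], [0, 0, 0], [0, 0, 0], [0, 0, 0]], grip=[0.1, 0.1, 0.1, 0.1, 0.1])

```text
time_s: 45.55
position: [0.4554, -0.0828, 0.0571]
tcp_rot: [[0.996, 0.001, 0.087], [-0.087, -0.0, 0.996], [0.001, -1.0, -0.0]]
force: [-0.0, -0.3, -0.1]
opening: 0.447
```

Emit:
arm_command(translation=[[0.03, 0, 0], [0.06, 0, 0], [0.06, 0, 0]], rotation=[[0, 0, 0], [0, 0, 0], [0, 0, 0]], grip=[0.1, 0.1, 0.1])

```text
time_s: 45.85
position: [0.4595, -0.083, 0.0573]
tcp_rot: [[0.996, 0.0, 0.088], [-0.088, 0.0, 0.996], [0.0, -1.0, 0.0]]
force: [-1.2, -0.2, -0.5]
opening: 0.455
```

Emit:
arm_command(translation=[[0.02, 0, 0], [0.04, 0, 0], [0.04, 0, 0]], rotation=[[0, 0, 0], [0, 0, 0], [0, 0, 0]], grip=[0.1, 0.1, 0.1])

```text
time_s: 46.15
position: [0.4604, -0.0828, 0.0572]
tcp_rot: [[0.996, -0.005, 0.087], [-0.087, 0.001, 0.996], [-0.005, -1.0, 0.001]]
force: [-5.3, -1.9, 2.5]
opening: 0.452
```

Emit:
arm_command(translation=[[0.03, 0, 0], [0.03, 0, 0], [0.03, 0, 0]], rotation=[[0, 0, 0], [0, 0, 0], [0, 0, 0]], grip=[0.1, 0.1, 0.1])

```text
time_s: 46.45
position: [0.4605, -0.0824, 0.057]
tcp_rot: [[0.996, -0.009, 0.087], [-0.087, 0.003, 0.996], [-0.01, -1.0, 0.002]]
force: [-9.5, -4.0, 3.8]
opening: 0.448
```

Emit:
arm_command(translation=[[-0.2, 0, 0], [-0.4, 0, 0], [-0.4, -0.4, 0], [-0.4, -1, 0], [-0.4, -1, 0]], rotation=[[0, 0, 0], [0, 0, 0], [0, 0, 0], [0, 0, 0], [0, 0, 0]], grip=[0.1, 0.1, 0.1, 0.1, 0.1])

```text
time_s: 46.95
position: [0.4368, -0.0822, 0.1419]
tcp_rot: [[0.996, 0.012, 0.088], [-0.088, -0.005, 0.996], [0.012, -1.0, -0.004]]
force: [0.3, -1.0, -0.4]
opening: 0.451
```

Emit:
arm_command(translation=[[0, -0.5, -0.5], [0, -1, -1], [0, -1, -1]], rotation=[[0, 0, 0], [0, 0, 0], [0, 0, 0]], grip=[0.1, 0.1, 0.1])

```text
time_s: 47.25
position: [0.4289, -0.1647, 0.2206]
tcp_rot: [[0.996, 0.009, 0.09], [-0.09, -0.007, 0.996], [0.009, -1.0, -0.006]]
force: [0.9, -0.6, -0.5]
opening: 0.448
```

Emit:
arm_command(translation=[[0, 0, -0.5], [0, 0, -0.8], [0, 0, -0.8], [0, 0, -0.8]], rotation=[[0, 0, 0], [0, 0, 0], [0, 0, 0], [0, 0, 0]], grip=[0.1, 0.1, 0.1, 0.1])

```text
time_s: 47.65
position: [0.4199, -0.2233, 0.2163]
tcp_rot: [[0.996, -0.001, 0.089], [-0.089, 0.002, 0.996], [-0.002, -1.0, 0.002]]
force: [-0.4, -0.1, -0.5]
opening: 0.452
```

```bash
python3 tri.py hasp_hinge hasp_end staple pin
python3 - <<'E'
from plan import *
from h import *
c=cap('scene');k=cap('top')
print(bot.read_state()['position'])
cv2.imwrite('sc7.png',c['image']);cv2.imwrite('tp7.png',k['image'])
# compare staple/hasp area of the shut-hasp top picture with the raised one
for th in('hasp_end','staple','pin','hasp_hinge'):
  for n,q in(('top',k),('scene',c)):
    print(th,n,[(round(d['conf'],2),S(d['point']).round(1)) for d in models.spot_point(n,th)[:3]])
for nm,q in dict(end0=(-.1,0,.016),end_up=(-.055,0,.12),staple=(-.12,0,.0425)).items(): print(nm,px(k,box(*q)).round(1),px(c,box(*q)).round(1))
E
```

```text
hasp_hinge 0.46 0.39 world [ 0.469 -0.082  0.076] box [-0.102  0.     0.076] err 0.4
hasp_hinge 0.46 0.33 world [ 0.463 -0.088  0.066] box [-0.106 -0.007  0.066] err 3.7
staple 0.63 0.85 world [ 0.445 -0.087  0.05 ] box [-0.125 -0.007  0.05 ] err 0.9
[ 0.42051908 -0.22397184  0.21741021]
hasp_end top [(0.57, array([288.1, 210. ]))]
hasp_end scene []
staple top [(0.65, array([289.4, 219.1]))]
staple scene [(0.7, array([217.4, 225.5]))]
pin top []
pin scene [(0.72, array([152.5, 326.7])), (0.46, array([116.1, 285. ]))]
hasp_hinge top [(0.43, array([293.2, 212.9]))]
hasp_hinge scene [(0.64, array([219.8, 218.8])), (0.42, array([130.3, 301.4]))]
end0 [289.6 210. ] [223.9 234.2]
end_up [293.6 192.6] [235.2 218.4]
staple [289.7 216.2] [218.  223.6]
```

The hasp is flat: the network's hasp end in the top view, (288,210), matches the closed prediction (290,210), and contact was one strap thickness in front of the box face. Next is the pin.

Run:
```python
from plan import *
plan([((.430,-.353,.18),85),((.430,-.353,.133),85)])
```

```text
from [ 0.4204 -0.2241  0.2173] hd 85.0
->  [ 0.43  -0.353  0.18 ] 85
  T [0.13, 0.233, -0.797] Ry -0.0 rows>= 2 left 1
  T [0.13, 0.234, -0.797] Ry -0.0 rows>= 2 left 0
->  [ 0.43  -0.353  0.133] 85
  T [0.0, 0.587, -0.0] Ry -0.0 rows>= 1 left 0
```

Emit:
arm_command(translation=[[0.13, 0.1, -0.8], [0.13, 0.1, -0.8], [0.13, 0.1, -0.8]], rotation=[[0, 0, 0], [0, 0, 0], [0, 0, 0]], grip=[-0.4, -0.4, -0.4])

```text
time_s: 48.95
position: [0.4256, -0.2912, 0.2092]
tcp_rot: [[0.996, 0.001, 0.09], [-0.09, -0.001, 0.996], [0.001, -1.0, -0.001]]
force: [0.6, 0.4, -0.7]
opening: 0.636
```

Emit:
arm_command(translation=[[0.13, 0.1, -0.8], [0.13, 0.2, -0.8], [0.13, 0.37, -0.8], [0.13, 0.37, -0.8]], rotation=[[0, 0, 0], [0, 0, 0], [0, 0, 0], [0, 0, 0]], grip=[-0.4, -0.4, -0.4, -0.4])

```text
time_s: 49.35
position: [0.4286, -0.3515, 0.1778]
tcp_rot: [[0.996, -0.004, 0.088], [-0.088, 0.005, 0.996], [-0.004, -1.0, 0.005]]
force: [0.6, 0.3, 0.2]
opening: 0.697
```

Run:
```python
from plan import *
plan([((.430,-.353,.133),85)]);s=bot.read_state();print(s['opening'])
from h import *
c=cap('scene');print([(round(d['conf'],2),S(d['point']).round(1)) for d in models.spot_point('scene','pin')[:3]],px(c,(.43,-.353,.105)))
```

```text
from [ 0.4286 -0.3515  0.1778] hd 84.9
->  [ 0.43  -0.353  0.133] 85
  T [0.019, 0.56, -0.017] Ry -0.001 rows>= 1 left 0
0.6967991512514364
[(0.55, array([113.6, 285.9]))] [117.88732002 282.34001671]
```

Run:
```python
from h import *
c=still('scene');np.set_printoptions(precision=4)
print(at(c,(113.6,283.9),.105),at(c,(116,285-2),.105))
# black grip blob in first pictures
for n,(x0,y0,x1,y1),z in(('scene',(100,265,130,300),.122),('top',(375,210,405,235),.139)):
    q=still(n);im=q['image'][y0:y1,x0:x1].max(2);m=(im<45).astype('uint8')
    k,l,st,ce=cv2.connectedComponentsWithStats(m)
    for i in range(1,k):
        if st[i][4]>8:print(n,st[i].tolist(),ce[i]+[x0,y0],at(q,ce[i]+[x0,y0],z),at(q,ce[i]+[x0,y0-2],z))
```

```text
[ 0.4262 -0.3605  0.105 ] [ 0.4283 -0.3563  0.105 ]
scene [8, 10, 12, 13, 108] [113.3704 281.1019] [ 0.4321 -0.3598  0.122 ] [ 0.4284 -0.357   0.122 ]
top [11, 9, 8, 6, 37] [389.4324 221.7027] [ 0.4318 -0.3514  0.139 ] [ 0.4373 -0.3515  0.139 ]
```

Emit:
arm_command(translation=[[0.03, 0.3, -0.03], [0.03, 0.56, -0.03], [0.03, 0.56, -0.03], [0.03, 0.56, -0.03]], rotation=[[0, 0, 0], [0, 0, 0], [0, 0, 0], [0, 0, 0]], grip=[-0.4, -0.4, -0.4, -0.4])

```text
time_s: 49.85
position: [0.4323, -0.3554, 0.1355]
tcp_rot: [[0.996, -0.0, 0.087], [-0.087, 0.0, 0.996], [-0.0, -1.0, 0.0]]
force: [-0.6, 0.5, 0.4]
opening: 0.696
```

Emit:
arm_command(translation=[[0, 0, 0], [0, 0, 0], [0, 0, 0], [0, 0, 0], [0, 0, 0]], rotation=[[0, 0, 0], [0, 0, 0], [0, 0, 0], [0, 0, 0], [0, 0, 0]], grip=[1, 1, 1, 1, 1])

```text
time_s: 50.35
position: [0.4322, -0.3561, 0.1352]
tcp_rot: [[0.996, 0.0, 0.088], [-0.088, -0.0, 0.996], [0.0, -1.0, -0.0]]
force: [0.6, 0.2, 0.2]
opening: 0.332
```

Emit:
arm_command(translation=[[0, 0, 0], [0, 0, 0], [0, 0, 0]], rotation=[[0, 0, 0], [0, 0, 0], [0, 0, 0]], grip=[1, 1, 1])

```text
time_s: 50.65
position: [0.4322, -0.3563, 0.1351]
tcp_rot: [[0.996, 0.0, 0.088], [-0.088, -0.0, 0.996], [0.0, -1.0, -0.0]]
force: [0.0, 0.6, 0.8]
opening: 0.194
```

Emit:
arm_command(translation=[[0, 0, 0], [0, 0, 0], [0, -0.3, 0], [0, -0.65, 0], [0, -1, 0]], rotation=[[0, 0, 0], [0, 0, 0], [0, 0, 0], [0, 0, 0], [0, 0, 0]], grip=[1, 1, 1, 1, 1])

```text
time_s: 51.15
position: [0.4317, -0.3554, 0.2151]
tcp_rot: [[0.996, -0.001, 0.088], [-0.088, 0.002, 0.996], [-0.002, -1.0, 0.002]]
force: [0.3, -0.7, -0.9]
opening: 0.199
```

Run:
```python
from plan import *
plan([(box(-.12,-.19,.215),85),(box(-.12,-.002,.215),85),(box(-.12,-.002,.13),85)]);s=bot.read_state();print(s['opening'])
from h import *
c=cap('scene');cv2.imwrite('sc8.png',c['image']);print([(round(d['conf'],2),S(d['point']).round(1)) for d in models.spot_point('scene','pin')[:3]],px(c,np.array(s['position'])-[0,0,.030]))
```

```text
from [ 0.4317 -0.3554  0.2151] hd 85.0
->  [ 0.434 -0.269  0.215] 85
  T [-0.033, 0.0, 0.537] Ry -0.0 rows>= 1 left 1
  T [-0.033, 0.001, 0.537] Ry -0.0 rows>= 1 left 0
->  [ 0.45  -0.082  0.215] 85
  T [-0.001, -0.0, 0.783] Ry -0.0 rows>= 2 left 2
  T [-0.001, -0.0, 0.784] Ry -0.0 rows>= 2 left 1
  T [-0.0, -0.0, 0.783] Ry -0.0 rows>= 2 left 0
->  [ 0.45  -0.082  0.13 ] 85
  T [-0.0, 0.531, 0.0] Ry -0.0 rows>= 1 left 1
  T [-0.0, 0.531, 0.0] Ry -0.0 rows>= 1 left 0
0.19921641320149744
[(0.62, array([106.7, 260. ]))] [105.66296997 262.46504912]
```

Emit:
arm_command(translation=[[-0.02, 0, 0.4], [-0.03, 0, 0.8], [-0.03, 0, 0.98]], rotation=[[0, 0, 0], [0, 0, 0], [0, 0, 0]], grip=[1, 1, 1])

```text
time_s: 51.55
position: [0.4353, -0.2743, 0.2137]
tcp_rot: [[0.996, -0.003, 0.086], [-0.086, 0.004, 0.996], [-0.004, -1.0, 0.004]]
force: [-0.5, -0.4, -0.4]
opening: 0.196
```

Emit:
arm_command(translation=[[-0.02, 0, 0.4], [-0.04, 0, 0.8], [-0.04, 0, 1]], rotation=[[0, 0, 0], [0, 0, 0], [0, 0, 0]], grip=[1, 1, 1])

```text
time_s: 51.85
position: [0.4395, -0.1953, 0.2141]
tcp_rot: [[0.996, -0.002, 0.086], [-0.086, 0.002, 0.996], [-0.002, -1.0, 0.002]]
force: [0.6, -0.3, 0.3]
opening: 0.201
```

Emit:
arm_command(translation=[[0, 0, 0.4], [0, 0, 0.8], [0, 0, 1]], rotation=[[0, 0, 0], [0, 0, 0], [0, 0, 0]], grip=[1, 1, 1])

```text
time_s: 52.15
position: [0.4473, -0.1164, 0.2145]
tcp_rot: [[0.996, -0.001, 0.086], [-0.086, 0.001, 0.996], [-0.001, -1.0, 0.0]]
force: [0.5, 0.4, -1.1]
opening: 0.197
```

Emit:
arm_command(translation=[[0, 0, 0.25], [0, 0, 0.46], [0, 0, 0.46], [0, 0, 0.46]], rotation=[[0, 0, 0], [0, 0, 0], [0, 0, 0], [0, 0, 0]], grip=[1, 1, 1, 1])

```text
time_s: 52.55
position: [0.4511, -0.082, 0.2148]
tcp_rot: [[0.996, 0.0, 0.086], [-0.086, -0.001, 0.996], [0.0, -1.0, -0.001]]
force: [0.5, -0.2, -0.5]
opening: 0.198
```

Run:
```python
from plan import *
plan([(box(-.12,0,.135),85)])
```

```text
from [ 0.4511 -0.082   0.2148] hd 85.0
->  [ 0.45  -0.08   0.135] 85
  T [-0.011, 0.997, 0.024] Ry 0.001 rows>= 2 left 0
```

Emit:
arm_command(translation=[[-0.01, 0.5, 0.02], [-0.01, 0.9, 0.02], [-0.01, 1, 0.02], [-0.01, 1, 0.02], [-0.01, 1, 0.02]], rotation=[[0, 0, 0], [0, 0, 0], [0, 0, 0], [0, 0, 0], [0, 0, 0]], grip=[1, 1, 1, 1, 1])

```text
time_s: 53.05
position: [0.4509, -0.0807, 0.1356]
tcp_rot: [[0.996, 0.002, 0.088], [-0.088, -0.001, 0.996], [0.002, -1.0, -0.001]]
force: [-0.0, -0.7, -0.9]
opening: 0.194
```

Run:
```python
from plan import *
from h import *
plan([(box(-.12,0,.09),85),(box(-.12,0,.0755),85)])
c=cap('scene')
s=bot.read_state();p=np.array(s['position'])
print('pred tip',(px(c,p-[0,0,.075])-[190,205]+.4)*8,'staple',[((px(c,box(*q))-[190,205]+.4)*8).round() for q in((-.142,.0125,.0425),(-.142,-.0125,.0425),(-.12,-.0125,.0425))])
b=cv2.resize(c['image'][205:245,190:250],(480*1,320),interpolation=cv2.INTER_CUBIC)
cv2.imwrite('pics/p1.png',cv2.convertScaleAbs(b,alpha=2))
```

```text
from [ 0.4509 -0.0807  0.1356] hd 84.9
->  [ 0.45 -0.08  0.09] 85
  T [-0.007, 0.571, 0.008] Ry -0.001 rows>= 1 left 0
->  [ 0.45  -0.08   0.076] 85
  T [0.0, 0.181, 0.0] Ry 0.0 rows>= 1 left 0
pred tip [224.22644422 118.03551605] staple [array([210.,  93.]), array([152., 137.]), array([199., 175.])]
```

View pics/p1.png

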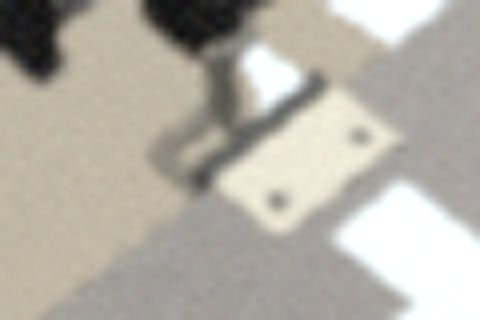

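The pin shank is at crop (228,50–122), over the staple loop (front corner at (155,155)), and the hasp lies flat. Inserting now.

Emit:
arm_command(translation=[[-0.01, 0.12, 0.01], [-0.01, 0.24, 0.01], [-0.01, 0.3, 0.01], [-0.01, 0.3, 0.01]], rotation=[[0, 0, 0], [0, 0, 0], [0, 0, 0], [0, 0, 0]], grip=[1, 1, 1, 1])

```text
time_s: 53.5
position: [0.4487, -0.0786, 0.1102]
tcp_rot: [[0.996, -0.002, 0.087], [-0.087, 0.001, 0.996], [-0.002, -1.0, 0.001]]
force: [-0.2, -0.4, -0.4]
opening: 0.197
```

Emit:
arm_command(translation=[[0, 0.1, 0], [0, 0.2, 0], [0, 0.2, 0]], rotation=[[0, 0, 0], [0, 0, 0], [0, 0, 0]], grip=[1, 1, 1])

```text
time_s: 53.8
position: [0.4486, -0.0786, 0.0939]
tcp_rot: [[0.996, -0.002, 0.088], [-0.088, 0.001, 0.996], [-0.002, -1.0, 0.001]]
force: [0.0, -0.2, 0.1]
opening: 0.198
```

Emit:
arm_command(translation=[[0, 0.1, 0], [0, 0.18, 0], [0, 0.2, 0], [0, 0.2, 0]], rotation=[[0, 0, 0], [0, 0, 0], [0, 0, 0], [0, 0, 0]], grip=[1, 1, 1, 1])

```text
time_s: 54.2
position: [0.449, -0.0788, 0.0785]
tcp_rot: [[0.996, -0.001, 0.088], [-0.088, 0.0, 0.996], [-0.001, -1.0, 0.0]]
force: [0.6, 0.9, -0.4]
opening: 0.198
```

Emit:
arm_command(translation=[[0, 0.02, 0], [0, 0.03, 0], [0, 0.03, 0]], rotation=[[0, 0, 0], [0, 0, 0], [0, 0, 0]], grip=[1, 1, 1])

```text
time_s: 54.5
position: [0.4493, -0.0789, 0.0766]
tcp_rot: [[0.996, 0.0, 0.088], [-0.088, -0.0, 0.996], [0.0, -1.0, -0.0]]
force: [-0.2, 0.8, -1.2]
opening: 0.196
```

Expected contact is at TCP 0.076. I'll nudge down a little more to feel the collar on the staple.

Emit:
arm_command(translation=[[0, 0.02, 0], [0, 0.03, 0], [0, 0.03, 0]], rotation=[[0, 0, 0], [0, 0, 0], [0, 0, 0]], grip=[1, 1, 1])

```text
time_s: 54.8
position: [0.4496, -0.0791, 0.0756]
tcp_rot: [[0.996, 0.001, 0.087], [-0.087, -0.001, 0.996], [0.001, -1.0, -0.001]]
force: [-1.4, 0.7, 13.4]
opening: 0.194
```

Emit:
arm_command(translation=[[0, -0.02, 0], [0, -0.02, 0], [0, -0.02, 0], [0, -0.02, 0], [0, -0.02, 0]], rotation=[[0, 0, 0], [0, 0, 0], [0, 0, 0], [0, 0, 0], [0, 0, 0]], grip=[1, 0, 0, 0, 0])

```text
time_s: 55.3
position: [0.4492, -0.0789, 0.0756]
tcp_rot: [[0.996, -0.0, 0.088], [-0.088, 0.0, 0.996], [-0.0, -1.0, 0.0]]
force: [-0.1, 0.2, 0.7]
opening: 0.46
```

Emit:
arm_command(translation=[[0, -0.1, 0], [0, -0.4, 0], [0, -1, 0], [0, -1, 0]], rotation=[[0, 0, 0], [0, 0, 0], [0, 0, 0], [0, 0, 0]], grip=[0, 0, 0, 0])

```text
time_s: 55.7
position: [0.4524, -0.0801, 0.1605]
tcp_rot: [[0.996, 0.01, 0.087], [-0.087, -0.004, 0.996], [0.01, -1.0, -0.004]]
force: [-0.0, 0.6, -1.0]
opening: 0.498
```

Emit:
arm_command(translation=[[0, -0.5, -0.5], [0, -1, -1], [0, -1, -1]], rotation=[[0, 0, 0], [0, 0, 0], [0, 0, 0]], grip=[0, 0, 0])

```text
time_s: 56.0
position: [0.4444, -0.1624, 0.2392]
tcp_rot: [[0.996, 0.007, 0.09], [-0.09, -0.006, 0.996], [0.008, -1.0, -0.005]]
force: [0.8, -0.5, 0.2]
opening: 0.498
```

Emit:
arm_command(translation=[[0, 0, -0.5], [0, 0, -1], [0, 0, -1], [0, 0, -1]], rotation=[[0, 0, 0], [0, 0, 0], [0, 0, 0], [0, 0, 0]], grip=[0, 0, 0, 0])

```text
time_s: 56.4
position: [0.4344, -0.2379, 0.2347]
tcp_rot: [[0.996, -0.002, 0.09], [-0.09, 0.002, 0.996], [-0.002, -1.0, 0.002]]
force: [-0.2, -0.3, -0.8]
opening: 0.501
```

```bash
python3 tri.py pin staple hasp_hinge
python3 - <<'E'
from plan import *
from h import *
k=cap('top');c=cap('scene');cv2.imwrite('sc9.png',c['image']);cv2.imwrite('tp9.png',k['image'])
for n,q in(('top',k),('scene',c)):
    print(n,[(round(d['conf'],2),S(d['point']).round(1)) for d in models.spot_point(n,'pin')[:3]],'pred',px(q,box(-.12,0,.046)))
    u=px(q,box(-.12,0,.07)).astype(int);x0,y0=u-14
    m=(q['image'][y0:y0+28,x0:x0+28].max(2)<45).astype('uint8');K,l,st,ce=cv2.connectedComponentsWithStats(m)
    for i in range(1,K):
        if st[i][4]>8:print(n,'black',st[i].tolist(),(ce[i]+[x0,y0]).round(1),'pred grip',px(q,box(-.12,0,.08 if n=='top' else .066)).round(1))
E
```

```text
pin 0.63 0.55 world [ 0.449 -0.07   0.037] box [-0.122  0.01   0.037] err 1.2
pin 0.63 0.26 world [ 0.45  -0.068  0.042] box [-0.121  0.012  0.042] err 0.5
staple 0.84 0.97 world [ 0.444 -0.079  0.035] box [-0.126  0.001  0.035] err 1.8
staple 0.36 0.97 world [ 0.636 -0.258  0.369] box [ 0.08  -0.161  0.369] err 1.8
hasp_hinge 0.63 0.49 world [ 0.468 -0.079  0.065] box [-0.103  0.002  0.065] err 0.1
top [(0.39, array([287.6, 216.7])), (0.35, array([302.7, 115.7]))] pred [289.78287061 216.12661605]
top black [11, 13, 6, 5, 24] [289.7 216.1] pred grip [290.7 215.7]
scene [] pred [217.95955791 222.76914443]
scene black [12, 12, 6, 10, 49] [217.1 218.6] pred grip [217.5 217.8]
```

```bash
python3 -c "
from rig import bot
print(bot.hand_in(), bot.read_state()['time_s'])"
```

```text
the job is handed in; nothing more can be done
the job is handed in; nothing more can be done
```

I packed and locked the box and handed the job in at about 57 s; no verdict is reported, so I don't know the judged result.

- **Inside the box:** the one amber jar stands upright and the organiser lies flat on the floor, and the case is snapped between the clips. Touching the case's top near each end gave about 40 mm at both, which is the seated height. The lid then hid all three, so I did not see them again.
- **Lid and hasp:** I pressed the lid shut with about 21 N. My first sweep at the hasp missed it, because the fingertip was too high and too far to the side. The second sweep laid it flat, touching about one strap thickness in front of the box face, and the camera points agreed.
- **Pin:** the collar touched at the expected height on the staple. After I let go, the black grip was within about 1 px of where it should be in both cameras.
- **Disagreement:** the point network put the pin about 10 mm to the side. I put that down to network error, because it went through the loop without resistance and the grip is where it should be.
- **Left in place:** I did not touch the razors, the other ledge items or the coloured jars, but I did not measure them again at the end.

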